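Lid and weight the pickle crocks

TASK

Close up the pickle crocks for the night: set a blue domed lid squarely on each of the three terracotta crocks, with its plug right down in the mouth, and lift every brass ring weight (there are two or three) up off its peg and balance it, level and centred, on the crown of a lid, one ring to a lid, with the lids on their crocks. Leave the teapot, the sugar bowl and the spare valve where they stand.

Things in the scene. Friction and masses are not known exactly. Their poses are not given: they have to be found in the camera images.
- crock_a: a small open terracotta crock fixed to the counter, 40 mm high, 72 mm wide at the belly; its mouth is 60 mm wide outside and 52 mm inside. Origin: centre of its underside, z up.
- crock_b: a small open terracotta crock fixed to the counter, 40 mm high, 72 mm wide at the belly; its mouth is 60 mm wide outside and 52 mm inside. Origin: centre of its underside, z up.
- crock_c: a small open terracotta crock fixed to the counter, 40 mm high, 72 mm wide at the belly; its mouth is 60 mm wide outside and 52 mm inside. Origin: centre of its underside, z up.
- lid_a: blue ceramic domed lid, no knob, 90 g. Origin: centre of its underside, z up. Plug 45 mm wide (foot 41), 6 mm deep, drops into any crock's mouth; rim flange 62 mm wide, 6 mm above the origin; dome (radius 46 mm) rises from the flange's edge at 17 mm to the crown at 29 mm. Starts plug down on the counter; pick it by its rim, 6 to 17 mm up. Seated, its origin is 34 mm above the counter.
- lid_a_crown (a point): the top point of this lid's dome, 29 mm above the lid's origin
- lid_b: blue ceramic domed lid, no knob, 90 g. Origin: centre of its underside, z up. Plug 45 mm wide (foot 41), 6 mm deep, drops into any crock's mouth; rim flange 62 mm wide, 6 mm above the origin; dome (radius 46 mm) rises from the flange's edge at 17 mm to the crown at 29 mm. Starts plug down on the counter; pick it by its rim, 6 to 17 mm up. Seated, its origin is 34 mm above the counter.
- lid_b_crown (a point): the top point of this lid's dome, 29 mm above the lid's origin
- lid_c: blue ceramic domed lid, no knob, 90 g. Origin: centre of its underside, z up. Plug 45 mm wide (foot 41), 6 mm deep, drops into any crock's mouth; rim flange 62 mm wide, 6 mm above the origin; dome (radius 46 mm) rises from the flange's edge at 17 mm to the crown at 29 mm. Starts plug down on the counter; pick it by its rim, 6 to 17 mm up. Seated, its origin is 34 mm above the counter.
- lid_c_crown (a point): the top point of this lid's dome, 29 mm above the lid's origin
- ring_a: a brass ring weight (180 g): 54 mm outside diameter, 20 mm hole, 14 mm thick. Origin: centre of its underside, z up along the hole. It starts hanging round an upturned peg of the rack. One of the three may be absent. On a dome, its underside rests about 1 mm lower than the crown.
- ring_b: a brass ring weight (180 g): 54 mm outside diameter, 20 mm hole, 14 mm thick. Origin: centre of its underside, z up along the hole. It starts hanging round an upturned peg of the rack. One of the three may be absent. On a dome, its underside rests about 1 mm lower than the crown.
- ring_c: a brass ring weight (180 g): 54 mm outside diameter, 20 mm hole, 14 mm thick. Origin: centre of its underside, z up along the hole. It starts hanging round an upturned peg of the rack. One of the three may be absent. On a dome, its underside rests about 1 mm lower than the crown.
- rack: low fixed peg rail. Origin: on the counter under the middle peg. A wooden bar along its y, 350 mm long, at x = +50 mm, 57 mm high; three 10 mm arms run from it in -x and turn up into 10 mm pegs at x = 0, y = -110, 0, +110 mm. A 30 mm collar on each peg, top 70 mm above the counter, carries a ring; peg tips are 116 mm above the counter.
- peg_a (a point): centre of the collar's top on this peg of the rack; the peg's tip is 46 mm above it
- peg_b (a point): centre of the collar's top on this peg of the rack; the peg's tip is 46 mm above it
- peg_c (a point): centre of the collar's top on this peg of the rack; the peg's tip is 46 mm above it
- teapot: bystander: white teapot 115 mm high, 116 mm wide plus spout and handle. Origin: centre of its underside.
- sugar_bowl: bystander: yellow plastic sugar bowl with white clip-on lid, 96 mm wide, 74 mm high. Origin: centre of its underside.
- valve: bystander: spare safety valve, brass and steel with red top, 34 mm wide, 34 mm high. Origin: centre of its underside.
Mind the look-alikes: they are no part of the job. What is shaped like the ring_a but red or turquoise is not meant.

How it is judged (in metres and radians):
At the end, for the whole second after the job is handed in: Each of the three lids is seated on a crock (centre within 6 mm of the crock's axis, plug fully in, tilted less than 0.06 rad) and each ring present rests on the crown of a different lid (centre within 10 mm, tilted less than 0.2 rad); everything is released and at rest ((horizontal distance between lid_a and crock_a below 0.006 m or horizontal distance between lid_a and crock_b below 0.006 m or horizontal distance between lid_a and crock_c below 0.006 m) and height (world z) of lid_a between 0.032 and 0.0365 m and angle between each of lid_a, lid_b, lid_c's own z axis and vertical below 0.06 rad and linear speed of each of lid_a, lid_b, lid_c, ring_a, ring_b, ring_c below 0.02 m/s and (horizontal distance between lid_b and crock_a below 0.006 m or horizontal distance between lid_b and crock_b below 0.006 m or horizontal distance between lid_b and crock_c below 0.006 m) and height (world z) of lid_b between 0.032 and 0.0365 m and (horizontal distance between lid_c and crock_a below 0.006 m or horizontal distance between lid_c and crock_b below 0.006 m or horizontal distance between lid_c and crock_c below 0.006 m) and height (world z) of lid_c between 0.032 and 0.0365 m and ((horizontal distance between ring_a and lid_a_crown below 0.01 m and distance between ring_a and lid_a_crown below 0.012 m) or (horizontal distance between ring_a and lid_b_crown below 0.01 m and distance between ring_a and lid_b_crown below 0.012 m) or (horizontal distance between ring_a and lid_c_crown below 0.01 m and distance between ring_a and lid_c_crown below 0.012 m)) and angle between each of ring_a, ring_b, ring_c's own z axis and vertical below 0.2 rad and angular speed of each of ring_a, ring_b, ring_c below 0.1 rad/s and ((horizontal distance between ring_b and lid_a_crown below 0.01 m and distance between ring_b and lid_a_crown below 0.012 m) or (horizontal distance between ring_b and lid_b_crown below 0.01 m and distance between ring_b and lid_b_crown below 0.012 m) or (horizontal distance between ring_b and lid_c_crown below 0.01 m and distance between ring_b and lid_c_crown below 0.012 m)) and ((horizontal distance between ring_c and lid_a_crown below 0.01 m and distance between ring_c and lid_a_crown below 0.012 m) or (horizontal distance between ring_c and lid_b_crown below 0.01 m and distance between ring_c and lid_b_crown below 0.012 m) or (horizontal distance between ring_c and lid_c_crown below 0.01 m and distance between ring_c and lid_c_crown below 0.012 m))); the robot touches nothing.
It fails at once if the teapot is pushed aside (30 mm) or tipped over (distance of teapot from where it was at the start of the episode above 0.03 m or angle between teapot's own z axis and vertical above 0.5 rad).
It fails at once if the sugar bowl is pushed aside (30 mm) or tipped over (distance of sugar_bowl from where it was at the start of the episode above 0.03 m or angle between sugar_bowl's own z axis and vertical above 0.5 rad).
It fails at once if the spare valve is pushed aside (30 mm) or tipped over (distance of valve from where it was at the start of the episode above 0.03 m or angle between valve's own z axis and vertical above 0.5 rad).
Of ring_a, ring_b, ring_c only 2 to 3 are there at a start; the rules pass over those that are not, and their reading is None.
At some moment in a run one of lid_a, lid_b, lid_c may be knocked a few centimetres aside while the robot is not near it.
Once in a run the grip may slacken for a moment while it holds something.
It also fails if it takes over 210 s, if anything falls off the work surface, if the arm or the gripper's body presses on something with over 40 N, if the wrist force passes 120 N, or if a joint passes its speed limit or range.

ROBOT

A 7-joint arm with a two-finger parallel gripper is mounted at the origin on the work surface. World frame = base frame: x ahead of the robot, y to its left, z up, the work surface at z = 0. Lengths are in mm, angles in rad, forces in N, time in s.
With the tool pointing down it reaches from about 400 to 850 mm from the base axis. Payload 4.4 kg.
Tool frame: the origin (TCP) lies at the very end of the fingers, on their centre line; the grasp point (between the pads) lies 19 mm behind it; z points along the fingers, y is the line along which they close (so a half turn about z gives the same grasp; the last joint's range is limited). The gripper opens to 94 mm and grips with 3 to 60 N. Pads are 16 mm wide; open, the fingers measure 119 mm over their backs; the gripper's body (75 mm by 177 mm) begins 78 mm behind the grasp point.
Start: joints at [-1.22, 0.628, 0.038, 1.517, -0.027, 0.996, -0.02], TCP at [263.121, 594.378, 205.478] pointing down, gripper open.
Joint ranges: [-3.06, 3.06], [-0.37, 2.12], [-1.25, 1.32], [0.18, 2.47], [-1.1, 4.24], [0.23, 1.98], [-2.94, 2.94]. Speed limits (rad/s): [2.57, 2.57, 3.14, 3.14, 3.14, 3.14, 3.14].

INTERFACE

Orientations are given as a rotation vector (axis times angle).
In Python, from workcell import robot gives the robot as it stands.
- The arm moves only by the tool play_rows, never from a script. Its argument "increments" is a list of rows, each an object with "travel": the shift along the tool's x, y, z in cm, a list of three; "delta_rot": the turn, a rotation vector about the tool's x, y, z in degrees, a list of three; "gripper": the opening, from 0 (shut) to 1 (fully open). In form: [{"travel": [x, y, z], "delta_rot": [rx, ry, rz], "gripper": gripper}, ...]. A call has 1 to 10 rows; each row is the pose to reach, as a shift and turn from the pose commanded when the call began, along the tool's axes at that moment; what a row does not reach only later rows make up. A row lasts 1/12 s, in which the tool goes at most 41.7 mm and 7.16 degrees, less where a joint would pass 70% of its speed; a pose out of reach is approached as far as the arm can. A call with a gripper value outside its range is refused whole. The fingers move at their own pace and stop on an object; "squeeze" is the grip in N (left out, the last holds). Time passes only in rows, so rows that repeat a pose let the fingers close. It gives the time, the measured TCP pose, the force, the opening and the grip force at its end, in the units of the state.
- robot.sense(): the state, without advancing time (a new reading comes with each control period).
- robot.camera(name): name is "scene" or "top" or "wrist"; returns a dict with "color" (384x512x3 uint8, red, green, blue), "mtx" (3x3 intrinsics, pixels), "pose" (4x4, takes a point from camera to world coordinates); the wrist camera has in their place "mount" (4x4, takes a point from camera to tool coordinates, whose origin is the TCP and whose axes are the flange's). Camera axes: x right, y down, z forward; pixel columns grow to the right and rows downward; lengths in mm; the calibration is good to about 2 mm. A picture is of the moment at which its call begins: read the wrist's pose just before it. There is no depth.
- robot.sign_off(): hands the job in; it is judged then, once.
The state is a dict: "clock": time; "joint_positions": joint angles; "joint_vel": joint speeds; "tau": joint torques, N m; "ee_pos": TCP position; "tcp_rot": TCP orientation; "contact_force": force on the tool from outside, world axes, zero at the start; "ft_torque": the same for the moment, N m; "width": finger opening in mm; "grip_force": force on a finger pad.
Only numpy, scipy, OpenCV 4.12 (cv2) and the standard library are available. Lean on these libraries where they do the work, as an engineer would, in place of code of your own. Each camera call takes 0.05 s, during which the arm holds its last target. There are 200 camera calls.

## Working session

There is one attempt and no reset: what is moved stays moved. The work goes in short steps, Python scripts to look and compute and a tool call to move; the robot and the scene stay as the last step left them, time stands still between calls to the robot, and variables do not carry over. Pictures are saved under pics/ and viewed, at most 14 in all, crops included, and the job is handed in when it is done.

Besides the shell and the picture viewer there is one more tool, called after "Call:" by a JSON object that holds its "fn" and its "kwargs". play_rows: Moves the arm, as the interface text tells. Its arguments: {"type":"object","properties":{"increments":{"type":"array"},"squeeze":{"type":"number"}},"required":["increments"]}

```bash
ls; mkdir -p pics; python3 - <<'E'
from workcell import robot
import cv2,numpy as np,pickle
d={}
s=robot.sense();print(s)
for n in("scene","top","wrist"):
    c=robot.camera(n);d[n]=c
    cv2.imwrite(f"pics/{n}0.png",c["color"][:,:,::-1])
    print(n,c["mtx"].tolist(),np.round(c.get("pose",c.get("mount")),3).tolist())
pickle.dump(d,open("d0.pkl","wb"))
E
```

```text
pics
{'clock': 0.0, 'joint_positions': array([-1.21978692,  0.62933621,  0.0384358 ,  1.51838728, -0.02695256,
        0.99629391, -0.019958  ]), 'joint_vel': array([ 9.75209051e-04, -1.33012697e-03,  2.84467068e-04,  1.26797357e-03,
        4.63492364e-07,  8.79443524e-04,  1.68303358e-04]), 'tau': array([-7.64829429e-05, -5.49722528e+01,  1.14337496e+00, -1.86640388e+01,
       -5.22716297e-02,  2.35367718e-02,  1.59155179e-04]), 'ee_pos': array([262.85779563, 593.73302539, 204.55429934]), 'tcp_rot': array([-6.49812911e-01, -3.07331052e+00,  2.94877652e-03]), 'contact_force': array([ 0.82079467, -0.39141276,  0.07272725]), 'ft_torque': array([0.05866153, 0.06606901, 0.0071988 ]), 'grip_force': 0.0, 'width': 94.0309246402669}
scene [[460.695676472268, 0.0, 253.41114217067988], [0.0, 460.695676472268, 188.94836920705922], [0.0, 0.0, 1.0]] [[-0.601, 0.679, -0.421, 1091.325], [0.799, 0.506, -0.325, 375.68], [-0.008, -0.532, -0.847, 1079.811], [0.0, 0.0, 0.0, 1.0]]
top [[445.9988239570803, 0.0, 250.64373138700483], [0.0, 445.9988239570803, 187.69813293393472], [0.0, 0.0, 1.0]] [[-0.022, -0.996, 0.083, 538.962], [-1.0, 0.022, -0.0, -14.595], [-0.002, -0.083, -0.997, 1232.641], [0.0, 0.0, 0.0, 1.0]]
wrist [[288.2662307433756, 0.0, 257.0409174176558], [0.0, 288.2662307433756, 189.84942908133874], [0.0, 0.0, 1.0]] [[0.001, -0.959, -0.285, 83.544], [1.0, 0.001, 0.0, 0.52], [0.0, -0.285, 0.959, -178.363], [0.0, 0.0, 0.0, 1.0]]
```

View pics/top0.png

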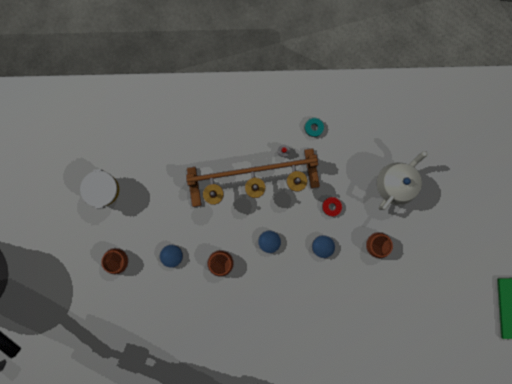

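View pics/scene0.png

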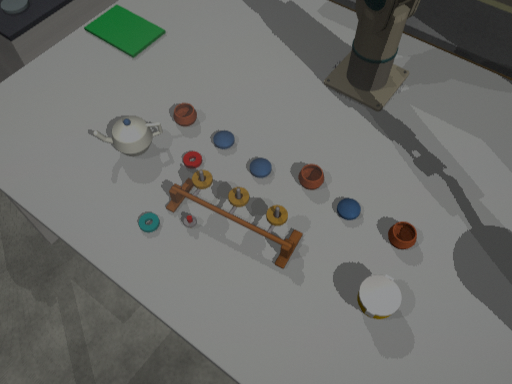

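Top view: the crocks are at (115,261), (220,263) and (379,245), and the lids at (171,256), (270,242) and (323,247). Brass rings on pegs are at (213,194), (256,188) and (297,181). The red ring at (332,207) and the turquoise ring at (314,127) lie loose and are decoys. The teapot is at (402,182), the valve at (284,150) and the sugar bowl at (100,189). The scene view shows the same layout, with three rings on the pegs.

```bash
cat > h.py <<'E'
import cv2,numpy as np
from scipy.spatial.transform import Rotation as R
from workcell import robot
RNG={'blue':((100,90,40),(125,255,255)),'terra':((0,120,50),(11,255,255)),'brass':((16,110,60),(32,255,255))}
def wpose(s,mount):
    T=np.eye(4);T[:3,:3]=R.from_rotvec(s['tcp_rot']).as_matrix();T[:3,3]=s['ee_pos'];return T@mount
def shot(n):
    s=robot.sense();c=robot.camera(n)
    if 'pose' not in c:c['pose']=wpose(s,c['mount'])
    return c
def blobs(c,col,amin=60):
    hsv=cv2.cvtColor(c['color'],cv2.COLOR_RGB2HSV)
    m=cv2.inRange(hsv,*map(np.array,RNG[col]))
    m=cv2.morphologyEx(m,cv2.MORPH_CLOSE,np.ones((3,3),np.uint8))
    out=[]
    for k in cv2.findContours(m,cv2.RETR_EXTERNAL,cv2.CHAIN_APPROX_NONE)[0]:
        a=cv2.contourArea(k)
        if a<amin:continue
        (x,y),_=cv2.minEnclosingCircle(k);e=cv2.fitEllipse(cv2.convexHull(k)) if len(k)>8 else None
        out.append(dict(a=a,e=e,k=k,c=np.array(e[0]),box=cv2.boundingRect(k)))
    return out
def ray(c,p):
    K=c['mtx'];d=c['pose'][:3,:3]@np.array([(p[0]-K[0,2])/K[0,0],(p[1]-K[1,2])/K[1,1],1.]);return c['pose'][:3,3],d/np.linalg.norm(d)
def onz(c,p,z):
    o,d=ray(c,p);return o+d*(z-o[2])/d[2]
def proj(c,P):
    q=c['pose'][:3,:3].T@(np.asarray(P,float)-c['pose'][:3,3]);q=c['mtx']@q;return q[:2]/q[2]
def tri(r):
    A=0;b=0
    for o,d in r:
        M=np.eye(3)-np.outer(d,d);A=A+M;b=b+M@o
    P=np.linalg.solve(A,b)
    return P,max(np.linalg.norm((np.eye(3)-np.outer(d,d))@(P-o)) for o,d in r)
def travel(target,cmd=None):
    s=robot.sense();p=s['ee_pos'] if cmd is None else cmd
    return R.from_rotvec(s['tcp_rot']).inv().apply(np.asarray(target)-p)/10
E
python3 - <<'E'
from h import *
import pickle,itertools
d=pickle.load(open('d0.pkl','rb'))
for col,z in(('blue',14),('terra',25),('brass',78)):
    T=blobs(d['top'],col);S=blobs(d['scene'],col)
    print(col,'top',[(b['c'].round(1).tolist(),b['a'],np.round(b['e'][1]).tolist()) for b in T])
    for b in T:
        best=min(((*tri([ray(d['top'],b['c']),ray(d['scene'],q['c'])]),q['c']) for q in S),key=lambda r:r[1])
        print(b['c'].round(), 'tri',best[0].round(1),'gap',round(best[1],1),'plane',onz(d['top'],b['c'],z).round(1))
s=robot.sense();print(R.from_rotvec(s['tcp_rot']).as_matrix().round(3))
E
```

```text
blue top [([170.8, 255.7], 345.0, [21.0, 22.0]), ([323.2, 246.3], 346.5, [21.0, 22.0]), ([269.1, 241.5], 333.0, [21.0, 21.0])]
[171. 256.] tri [460.7 205.8  13.2] gap 0.4 plane [460.9 205.3  14. ]
[323. 246.] tri [ 476.8 -207.7   13.6] gap 0.3 plane [ 477.  -207.8   14. ]
[269. 242.] tri [493.  -61.4  13.4] gap 0.4 plane [493.2 -61.8  14. ]
terra top [([219.7, 263.3], 433.0, [24.0, 25.0]), ([113.8, 261.0], 392.0, [23.0, 25.0]), ([379.2, 244.9], 460.0, [24.0, 26.0]), ([331.9, 206.2], 262.0, [19.0, 19.0])]
[220. 263.] tri [438.2  72.9  22.4] gap 0.1 plane [438.5  72.6  25. ]
[114. 261.] tri [450.7 357.   22.7] gap 0.2 plane [450.8 356.4  25. ]
[379. 245.] tri [ 477.9 -356.4   25.5] gap 0.2 plane [ 478.  -356.6   25. ]
[332. 206.] tri [ 585.  -235.6   11.2] gap 0.5 plane [ 584.8 -233.5   25. ]
brass top [([212.7, 193.6], 288.0, [20.0, 20.0]), ([254.7, 187.3], 280.5, [19.0, 20.0]), ([296.6, 180.7], 286.5, [19.0, 20.0])]
[213. 194.] tri [621.8  84.2  81.2] gap 0.4 plane [622.3  84.1  78. ]
[255. 187.] tri [635.9 -25.   79.8] gap 0.4 plane [636.3 -25.3  78. ]
[297. 181.] tri [ 650.7 -134.3   80.3] gap 0.3 plane [ 651.1 -134.8   78. ]
[[-0.914  0.405 -0.001]
 [ 0.405  0.914 -0.001]
 [-0.    -0.001 -1.   ]]
```

View pics/wrist0.png

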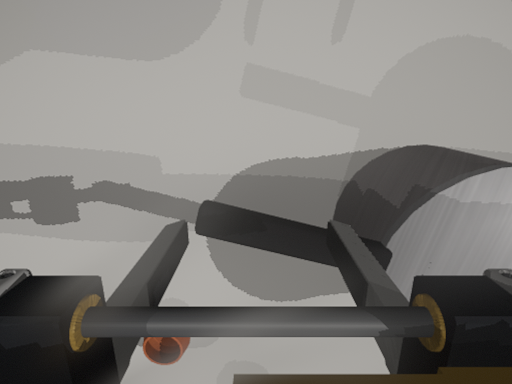

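The triangulated heights match the text: lids about 13 mm, ring tops about 80 mm, peg spacing 110 mm, rack turned about 7.5°. The wrist view shows only counter and crock 1 at (165,348). I'll align the tool with the rack and go over lid 1 first.

Call:
{"fn": "play_rows", "kwargs": {"increments": [{"travel": [-16.9,-13.7,3],"delta_rot": [0,0,-15],"gripper": 1},{"travel": [-16.9,-13.7,3],"delta_rot": [0,0,-31.4],"gripper": 1},{"travel": [-16.9,-13.7,3],"delta_rot": [0,0,-31.4],"gripper": 1},{"travel": [-16.9,-13.7,3],"delta_rot": [0,0,-31.4],"gripper": 1},{"travel": [-33.8,-27.4,10.5],"delta_rot": [0,0,-31.4],"gripper": 1},{"travel": [-33.8,-27.4,10.5],"delta_rot": [0,0,-31.4],"gripper": 1},{"travel": [-33.8,-27.4,10.5],"delta_rot": [0,0,-31.4],"gripper": 1},{"travel": [-33.8,-27.4,10.5],"delta_rot": [0,0,-31.4],"gripper": 1},{"travel": [-33.8,-27.4,10.5],"delta_rot": [0,0,-31.4],"gripper": 1},{"travel": [-33.8,-27.4,10.5],"delta_rot": [0,0,-31.4],"gripper": 1}]}}

```text
clock: 0.98
ee_pos: [447.7, 232.7, 109.4]
tcp_rot: [-0.206, 3.135, 0.0]
contact_force: [-0.3, 0.4, -0.1]
width: 94.1
grip_force: 0.0
```

Call:
{"fn": "play_rows", "kwargs": {"increments": [{"travel": [0,0,0],"delta_rot": [0,0,0],"gripper": 1},{"travel": [0,0,0],"delta_rot": [0,0,0],"gripper": 1}]}}

```text
clock: 1.15
ee_pos: [447.9, 231.3, 109.1]
tcp_rot: [0.196, -3.134, 0.003]
contact_force: [-0.4, 0.5, 0.1]
width: 94.2
grip_force: 0.0
```

```bash
cat > look.py <<'E'
import sys
from h import *
s=robot.sense();print('ee',s['ee_pos'].round(1),'rot',s['tcp_rot'].round(3),'t',round(s['clock'],2))
print(R.from_rotvec(s['tcp_rot']).as_matrix().round(3).tolist())
c=shot('wrist');cv2.imwrite(f'pics/{sys.argv[1]}.png',c['color'][:,:,::-1])
for col,z in(('blue',14),('terra',25),('brass',78)):
    for b in blobs(c,col,300):print(col,b['c'].round(1),b['a'],np.round(b['e'][1],1),b['box'],'on z',z,onz(c,b['c'],z).round(1)[:2])
E
python3 look.py w1
```

```text
ee [447.9 231.3 109.1] rot [ 1.960e-01 -3.134e+00  3.000e-03] t 1.15
[[-0.992, -0.125, -0.001], [-0.125, 0.992, -0.002], [0.002, -0.002, -1.0]]
blue [243.6 204.7] 496.0 [31.6 33.2] (228, 190, 32, 33) on z 14 [462.8 220.1]
terra [385.9 214.5] 3284.0 [62.  73.2] (350, 187, 73, 60) on z 25 [451.3 358.7]
terra [ 88.3 163. ] 4799.5 [73.3 86.5] (45, 126, 87, 74) on z 25 [436.5  73. ]
brass [343.5 362.3] 1540.5 [46.  77.8] (306, 337, 73, 47) on z 78 [580.9 329. ]
brass [428.9 322.2] 578.5 [28.7 59.4] (413, 294, 33, 57) on z 78 [527.7 393.8]
```

View pics/w1.png

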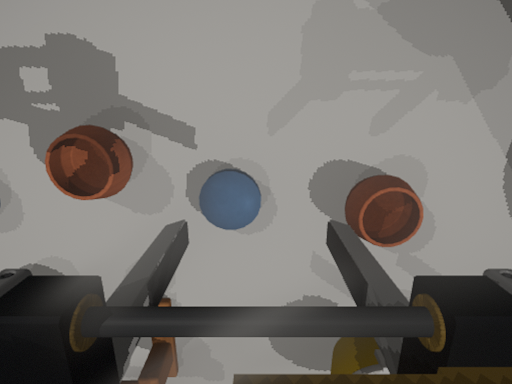

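The wrist view shows the lid dome whole at (230,199), with crock rims at (80,165) and (390,215). My blue mask caught only part of the dome, so I'll loosen it.

```bash
sed -i "s/'blue':((100,90,40)/'blue':((98,60,30)/" h.py; python3 look.py w1b|grep -E "ee|blue"; python3 - <<'E'
from h import *
t=shot('top')
for b in blobs(t,'blue',200):print(onz(t,b['c'],14).round(1))
c=shot('wrist');b=blobs(c,'blue',1000)[0]
for z in (10,14,17):
  P=onz(c,b['c'],z);print(P, 'travel',travel([*P[:2],5.0]))
E
```

```text
ee [447.3 234.  109.6] rot [ 0.203 -3.134 -0.   ] t 1.2
blue [226.9 199.6] 2703.5 [58.  60.8] (197, 171, 61, 58) on z 14 [459.3 205.8]
[ 477.  -207.9   14. ]
[493.4 -61.9  14. ]
[460.68760722 205.59884146  10.        ] travel [-0.97074401 -3.27368919 10.52077527]
[459.30061389 205.88423196  14.        ] travel [-0.83711159 -3.22684522 10.52076366]
[458.2603689  206.09827484  17.        ] travel [-0.73688727 -3.19171224 10.52075495]
```

Call:
{"fn": "play_rows", "kwargs": {"increments": [{"travel": [-0.9,-3.25,3],"delta_rot": [0,0,0],"gripper": 1},{"travel": [-0.9,-3.25,5],"delta_rot": [0,0,0],"gripper": 1},{"travel": [-0.9,-3.25,5],"delta_rot": [0,0,0],"gripper": 1},{"travel": [-0.9,-3.25,5],"delta_rot": [0,0,0],"gripper": 1},{"travel": [-0.9,-3.25,5],"delta_rot": [0,0,0],"gripper": 1}]}}

```text
clock: 1.77
ee_pos: [460.2, 205.7, 60.8]
tcp_rot: [-0.21, 3.134, 0.002]
contact_force: [0.3, 0.0, 0.4]
width: 93.9
grip_force: 0.0
```

```bash
cat > lid.py <<'E'
from h import *
s=robot.sense();print('ee',s['ee_pos'].round(1),R.from_rotvec(s['tcp_rot']).as_matrix().round(3).tolist())
t=shot('top');print('top',[onz(t,b['c'],14).round(1)[:2].tolist() for b in blobs(t,'blue',150)])
for i in range(2):
  s=robot.sense();c=shot('wrist')
  for b in blobs(c,'blue',1000):
    P=onz(c,b['c'],13);print(s['ee_pos'].round(1),b['c'].round(1),np.round(b['e'][1],1),b['box'],P.round(1),'travel to z5',travel([*P[:2],5.0]).round(2))
E
python3 lid.py
```

```text
ee [460.2 205.7  60.8] [[-0.991, -0.134, 0.001], [-0.134, 0.991, 0.002], [-0.001, 0.001, -1.0]]
top [[477.0, -207.8], [493.4, -61.8]]
[460.5 205.7  61.1] [256.6 207. ] [70.3 73.3] (220, 173, 74, 70) [459.5 205.8  13. ] travel to z5 [0.13 0.05 5.62]
[460.7 205.4  61.2] [257.  206.9] [70.1 73.5] (221, 173, 73, 69) [459.6 205.9  13. ] travel to z5 [0.12 0.09 5.61]
```

Call:
{"fn": "play_rows", "kwargs": {"increments": [{"travel": [0.05,0.05,3],"delta_rot": [0,0,0],"gripper": 1},{"travel": [0.05,0.05,5.5],"delta_rot": [0,0,0],"gripper": 1},{"travel": [0.05,0.05,5.5],"delta_rot": [0,0,0],"gripper": 1},{"travel": [0.05,0.05,5.5],"delta_rot": [0,0,0],"gripper": 0.5},{"travel": [0.05,0.05,5.5],"delta_rot": [0,0,0],"gripper": 0.5},{"travel": [0.05,0.05,5.5],"delta_rot": [0,0,0],"gripper": 0.5},{"travel": [0.05,0.05,5.5],"delta_rot": [0,0,0],"gripper": 0.5},{"travel": [0.05,0.05,5.5],"delta_rot": [0,0,0],"gripper": 0.5}], "squeeze": 20}}

```text
clock: 2.58
ee_pos: [460.6, 204.2, 5.9]
tcp_rot: [-0.206, 3.133, 0.001]
contact_force: [-0.3, 0.5, 0.1]
width: 64.4
grip_force: 0.0
```

Call:
{"fn": "play_rows", "kwargs": {"increments": [{"travel": [0,0,0],"delta_rot": [0,0,0],"gripper": 0.5},{"travel": [0,0,0],"delta_rot": [0,0,0],"gripper": 0.5},{"travel": [0,0,0],"delta_rot": [0,0,0],"gripper": 0.5},{"travel": [0,0,-2],"delta_rot": [0,0,0],"gripper": 0.5},{"travel": [0,0,-5],"delta_rot": [0,0,0],"gripper": 0.5},{"travel": [0,0,-8],"delta_rot": [0,0,0],"gripper": 0.5},{"travel": [0,0,-8],"delta_rot": [0,0,0],"gripper": 0.5},{"travel": [0,0,-8],"delta_rot": [0,0,0],"gripper": 0.5}]}}

```text
clock: 3.25
ee_pos: [460.9, 204.3, 86.3]
tcp_rot: [-0.205, 3.132, 0.002]
contact_force: [-0.7, -0.5, -1.3]
width: 60.5
grip_force: 20.0
```

```bash
cat > crock.py <<'E'
import sys
from h import *
# crock mouth: fit ellipse to the terracotta hull in the wrist view; also dark mouth
c=shot('wrist');cv2.imwrite(f'pics/{sys.argv[1]}.png',c['color'][:,:,::-1])
s=robot.sense();print('ee',s['ee_pos'].round(1),R.from_rotvec(s['tcp_rot']).as_matrix().round(3).tolist(),s['width'],s['grip_force'])
for b in blobs(c,'terra',1000):print('terra',b['c'].round(1),np.round(b['e'][1],1),b['box'],onz(c,b['c'],25).round(1))
for b in blobs(c,'blue',1000):print('blue',b['c'].round(1),np.round(b['e'][1],1),b['box'],'z',s['ee_pos'][2]+8,onz(c,b['c'],s['ee_pos'][2]+8).round(1))
E
python3 crock.py w2
```

```text
ee [459.8 203.7  85. ] [[-0.991, -0.131, 0.001], [-0.131, 0.991, 0.0], [-0.001, 0.0, -1.0]] 60.960704162107035 19.999888208694756
terra [431.  210.6] [75.  81.9] (391, 177, 82, 73) [447.8 358.9  25. ]
terra [102.9 156. ] [81.3 90.1] (58, 115, 83, 82) [436.7  71.6  25. ]
blue [257.3 236.9] [87.2 94.7] (211, 194, 94, 87) z 93.04203864211011 [460.5 204.9  93. ]
```

Call:
{"fn": "play_rows", "kwargs": {"increments": [{"travel": [-0.5,3,0],"delta_rot": [0,0,0],"gripper": 0.5},{"travel": [-0.5,6,0],"delta_rot": [0,0,0],"gripper": 0.5},{"travel": [-0.7,9,0],"delta_rot": [0,0,0],"gripper": 0.5},{"travel": [-1,12,0],"delta_rot": [0,0,0],"gripper": 0.5},{"travel": [-1,15.3,0],"delta_rot": [0,0,0],"gripper": 0.5},{"travel": [-1,15.3,0],"delta_rot": [0,0,0],"gripper": 0.5},{"travel": [-1,15.3,0],"delta_rot": [0,0,0],"gripper": 0.5},{"travel": [-1,15.3,0],"delta_rot": [0,0,0],"gripper": 0.5}]}}

```text
clock: 3.97
ee_pos: [448.8, 355.3, 83.2]
tcp_rot: [0.206, -3.132, 0.005]
contact_force: [-0.3, -1.0, -1.5]
width: 61.4
grip_force: 2.0
```

```bash
python3 crock.py w3; python3 - <<'E'
from h import *
print(np.mean([ (robot.camera('top'),robot.sense()['ee_pos'])[1] for i in range(4)],0).round(2))
E
```

```text
ee [449.3 354.7  83.6] [[-0.992, -0.13, -0.002], [-0.13, 0.992, -0.003], [0.002, -0.003, -1.0]] 61.01469115206601 19.999757912009954
blue [257.  235.5] [91.  94.3] (210, 190, 95, 91) z 91.55117027127837 [446.7 355.6  91.6]
[449.93 354.93  84.31]
```

View pics/w3.png

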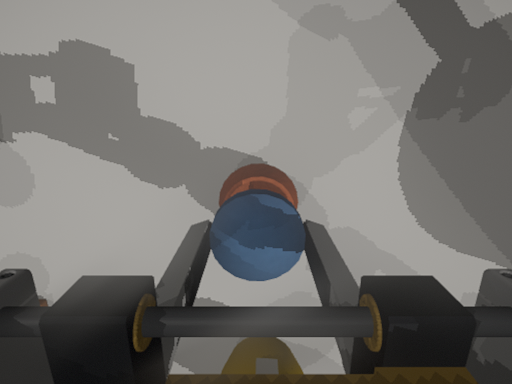

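The wrist view shows the held lid at (257,235) centred over crock 1, whose rear rim is visible at (258,190). The grip slackened briefly (2 N) on the way but the lid is still held. I'll centre it and lower.

Call:
{"fn": "play_rows", "kwargs": {"increments": [{"travel": [-0.22,0.13,0.5],"delta_rot": [0,0,0],"gripper": 0.5},{"travel": [-0.22,0.13,1.5],"delta_rot": [0,0,0],"gripper": 0.5},{"travel": [-0.22,0.13,2.5],"delta_rot": [0,0,0],"gripper": 0.5},{"travel": [-0.22,0.13,3.2],"delta_rot": [0,0,0],"gripper": 0.5},{"travel": [-0.22,0.13,3.6],"delta_rot": [0,0,0],"gripper": 0.5},{"travel": [-0.22,0.13,3.8],"delta_rot": [0,0,0],"gripper": 0.5},{"travel": [-0.22,0.13,3.8],"delta_rot": [0,0,0],"gripper": 0.5}]}}

```text
clock: 4.8
ee_pos: [451.3, 358.1, 46.1]
tcp_rot: [0.206, -3.134, 0.001]
contact_force: [0.0, 0.5, -0.3]
width: 60.8
grip_force: 20.0
```

```bash
python3 crock.py w4; python3 - <<'E'
from h import *
for i in range(2):
  s=robot.sense();print(s['ee_pos'].round(1),s['contact_force'].round(1));robot.camera('top')
for n in('w2','w3','w4'):
  im=cv2.imread(f'pics/{n}.png');h=cv2.cvtColor(im,cv2.COLOR_BGR2HSV);print(n,[tuple(x) for x in h[180:300:6,257]])
E
```

```text
ee [451.5 358.4  46.5] [[-0.991, -0.131, -0.0], [-0.131, 0.991, -0.0], [0.0, -0.0, -1.0]] 61.05603086496048 19.99990993877873
blue [257.  235.4] [91.  94.6] (210, 190, 95, 91) z 54.54860347748791 [449.1 358.5  54.5]
[451.5 358.4  46.5] [-1.  -0.7  0.2]
[451.8 358.6  46.9] [-0.3 -0.7 -1.1]
w2 [(np.uint8(24), np.uint8(7), np.uint8(172)), (np.uint8(24), np.uint8(7), np.uint8(172)), (np.uint8(106), np.uint8(41), np.uint8(81)), (np.uint8(106), np.uint8(76), np.uint8(108)), (np.uint8(107), np.uint8(74), np.uint8(97)), (np.uint8(107), np.uint8(80), np.uint8(96)), (np.uint8(107), np.uint8(86), np.uint8(95)), (np.uint8(106), np.uint8(93), np.uint8(96)), (np.uint8(106), np.uint8(98), np.uint8(99)), (np.uint8(107), np.uint8(98), np.uint8(99)), (np.uint8(106), np.uint8(101), np.uint8(96)), (np.uint8(106), np.uint8(101), np.uint8(96)), (np.uint8(105), np.uint8(105), np.uint8(129)), (np.uint8(105), np.uint8(104), np.uint8(128)), (np.uint8(106), np.uint8(102), np.uint8(127)), (np.uint8(106), np.uint8(99), np.uint8(119)), (np.uint8(106), np.uint8(98), np.uint8(117)), (np.uint8(25), np.uint8(9), np.u
[... 1230 characters left out ...]
.uint8(87)), (np.uint8(107), np.uint8(98), np.uint8(86)), (np.uint8(106), np.uint8(103), np.uint8(87)), (np.uint8(106), np.uint8(104), np.uint8(88)), (np.uint8(105), np.uint8(108), np.uint8(87)), (np.uint8(106), np.uint8(108), np.uint8(92)), (np.uint8(105), np.uint8(105), np.uint8(90)), (np.uint8(106), np.uint8(102), np.uint8(90)), (np.uint8(105), np.uint8(106), np.uint8(123)), (np.uint8(106), np.uint8(108), np.uint8(123)), (np.uint8(106), np.uint8(102), np.uint8(122)), (np.uint8(105), np.uint8(100), np.uint8(115)), (np.uint8(105), np.uint8(99), np.uint8(111)), (np.uint8(21), np.uint8(11), np.uint8(168)), (np.uint8(20), np.uint8(9), np.uint8(165)), (np.uint8(20), np.uint8(9), np.uint8(165))]
```

```bash
cat >> h.py <<'E'
def ringpts(P,r,z,n=72):
    a=np.linspace(0,2*np.pi,n,endpoint=False);return np.c_[P[0]+r*np.cos(a),P[1]+r*np.sin(a),np.full(n,P[2]+z)]
LID=[(31,6),(31,17)]+[(46*np.sin(t),-17+46*np.cos(t)) for t in (.15,.3,.45,.6)]
CROCK=[(30,40),(36,20)]
RING=[(27,0),(27,14)]
def outline(c,P,prof):
    "centre of the enclosing box a body of revolution at P would show in this view"
    q=np.array([proj(c,x) for r,z in prof for x in ringpts(P,r,z)],np.float32)
    x,y,w,h=q[:,0].min(),q[:,1].min(),np.ptp(q[:,0]),np.ptp(q[:,1]);return np.array([x+w/2-.0,y+h/2]),(x,y,w,h)
def place(c,b,prof,z):
    "xy of a body whose origin height is z, from the box of its blob"
    x,y,w,h=b['box'];m=np.array([x+(w-1)/2,y+(h-1)/2]);P=onz(c,m,z+12)
    for _ in range(6):
        u,_b=outline(c,P,prof);P=P+onz(c,m,z)-onz(c,u,z);P[2]=z
    return P,outline(c,P,prof)[1]
E
python3 - <<'E'
from h import *
import pickle
d=pickle.load(open('d0.pkl','rb'))
for col,prof,z in(('blue',LID,0),('terra',CROCK,0),('brass',RING,70)):
  for n in('top','scene'):
    for b in blobs(d[n],col,150):
        P,bx=place(d[n],b,prof,z);print(n,col,P.round(1)[:2],b['box'],np.round(bx,1).tolist())
c=shot('wrist');s=robot.sense()
for b in blobs(c,'blue',1000):
    P,bx=place(c,b,LID,s['ee_pos'][2]-5);print('held',P.round(1),s['ee_pos'].round(1),b['box'],np.round(bx,1))
E
```

```text
top blue [461.5 205.2] (160, 245, 23, 22) [159.1999969482422, 243.8000030517578, 23.600000381469727, 23.299999237060547]
top blue [ 476.6 -207.6] (312, 236, 23, 22) [311.29998779296875, 234.89999389648438, 23.5, 23.200000762939453]
top blue [493.4 -61.3] (258, 231, 23, 22) [257.5, 230.0, 22.899999618530273, 23.100000381469727]
scene blue [458.3 205.6] (337, 198, 24, 22) [336.3999938964844, 197.39999389648438, 24.100000381469727, 22.299999237060547]
scene blue [492.2 -62.3] (250, 158, 21, 20) [249.0, 157.39999389648438, 22.100000381469727, 20.299999237060547]
scene blue [ 476.6 -208.9] (213, 131, 21, 18) [212.3000030517578, 130.0, 21.299999237060547, 19.0]
top terra [439.   72.1] (208, 251, 25, 25) [206.60000610351562, 249.5, 26.799999237060547, 27.0]
top terra [450.6 355.7] (102, 249, 26, 25) [101.0, 247.5, 27.0, 27.0]
top terra [ 477.6 -358.8] (367, 233, 26, 25) [366.1000061035156, 231.60000610351562, 26.799999237060547, 26.899999618530273]
top terra [ 585.6 -234.8] (323, 197, 19, 19) [318.79998779296875, 192.8000030517578, 26.5, 26.5]
scene terra [451.  356.9] (388, 222, 29, 27) [3
[... 517 characters left out ...]
299999237060547, 21.100000381469727]
top brass [635.8 -24.8] (245, 178, 20, 20) [244.10000610351562, 176.89999389648438, 20.899999618530273, 21.100000381469727]
top brass [ 651.6 -134.4] (287, 171, 20, 20) [285.8999938964844, 169.89999389648438, 21.299999237060547, 21.200000762939453]
scene brass [619.8  82.6] (266, 205, 22, 21) [265.5, 204.10000610351562, 22.0, 21.799999237060547]
scene brass [635.6 -25.9] (228, 188, 21, 19) [227.3000030517578, 186.5, 21.399999618530273, 21.0]
scene brass [ 649.2 -136. ] (192, 170, 20, 19) [190.89999389648438, 168.89999389648438, 21.299999237060547, 20.200000762939453]
held [450.9 359.1  42.2] [452.  358.7  47.2] (210, 190, 95, 91) [208.1 188.   97.9  94.1]
```

Call:
{"fn": "play_rows", "kwargs": {"increments": [{"travel": [0,-0.23,0],"delta_rot": [0,0,0],"gripper": 0.5},{"travel": [0,-0.23,0.3],"delta_rot": [0,0,0],"gripper": 0.5},{"travel": [0,-0.23,0.5],"delta_rot": [0,0,0],"gripper": 0.5},{"travel": [0,-0.23,0.63],"delta_rot": [0,0,0],"gripper": 0.5},{"travel": [0,-0.23,0.63],"delta_rot": [0,0,0],"gripper": 0.5},{"travel": [0,-0.23,0.63],"delta_rot": [0,0,0],"gripper": 0.5}]}}

```text
clock: 5.5
ee_pos: [451.9, 356.2, 40.4]
tcp_rot: [0.206, -3.135, 0.0]
contact_force: [-0.4, -0.1, -1.4]
width: 61.0
grip_force: 20.0
```

Call:
{"fn": "play_rows", "kwargs": {"increments": [{"travel": [0,0,0],"delta_rot": [0,0,0],"gripper": 0.9},{"travel": [0,0,0],"delta_rot": [0,0,0],"gripper": 0.9},{"travel": [0,0,0],"delta_rot": [0,0,0],"gripper": 0.9},{"travel": [0,0,0],"delta_rot": [0,0,0],"gripper": 0.9},{"travel": [0,0,-2],"delta_rot": [0,0,0],"gripper": 1},{"travel": [0,0,-6],"delta_rot": [0,0,0],"gripper": 1},{"travel": [0,0,-8],"delta_rot": [0,0,0],"gripper": 1},{"travel": [0,0,-8],"delta_rot": [0,0,0],"gripper": 1},{"travel": [0,0,-8],"delta_rot": [0,0,0],"gripper": 1},{"travel": [0,0,-8],"delta_rot": [0,0,0],"gripper": 1}]}}

```text
clock: 6.33
ee_pos: [451.5, 355.7, 119.9]
tcp_rot: [0.206, -3.134, 0.001]
contact_force: [0.6, -0.2, -0.7]
width: 94.0
grip_force: 0.0
```

```bash
python3 crock.py w5; cat > lids.py <<'E'
from h import *
s=robot.sense();print('ee',s['ee_pos'].round(1))
for n in('top','scene','wrist'):
    c=shot(n)
    for b in blobs(c,'blue',150):
        print(n,b['c'].round(1),b['box'],'counter',place(c,b,LID,0)[0].round(1)[:2],'seated',place(c,b,LID,34)[0].round(1)[:2])
E
python3 lids.py
```

```text
ee [451.2 355.5 119.4] [[-0.991, -0.131, -0.002], [-0.131, 0.991, -0.001], [0.002, -0.001, -1.0]] 93.69635798469267 0.0
blue [257.7 198.5] [64.7 66.5] (225, 167, 67, 64) z 127.3887753617389 [424.8 353.1 127.4]
ee [451.2 355.5 119.4]
top [323.2 246.3] (312, 236, 23, 22) counter [ 476.6 -207.6] seated [ 478.4 -202.3]
top [269.2 241.4] (258, 231, 23, 22) counter [493.4 -61.3] seated [494.6 -60. ]
scene [404.7 230.9] (392, 220, 26, 23) counter [429.9 355.6] seated [450.9 356.2]
scene [260.2 167.4] (250, 158, 21, 20) counter [492.2 -62.3] seated [511.2 -48.4]
scene [223.4 139.2] (213, 131, 21, 18) counter [ 476.6 -208.9] seated [ 496.1 -190.3]
wrist [257.8 199.2] (225, 167, 67, 65) counter [462.7 358.5] seated [451.7 356.9]
```

View pics/w5.png

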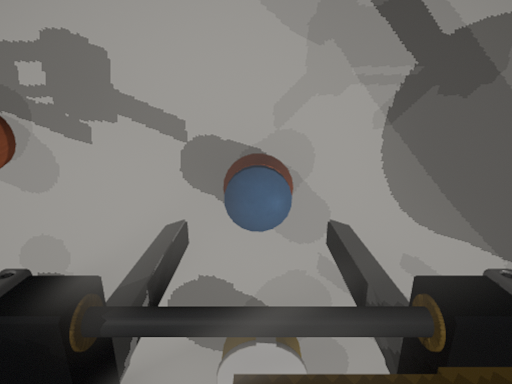

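The lid sits level at (258,199) inside crock 1, and scene and wrist agree at (451,356.5) for the seated height. Next is lid 2.

Call:
{"fn": "play_rows", "kwargs": {"increments": [{"travel": [0,-4,0],"delta_rot": [0,0,0],"gripper": 1},{"travel": [0.3,-8,0],"delta_rot": [0,0,0],"gripper": 1},{"travel": [0.5,-12,0],"delta_rot": [0,0,0],"gripper": 1},{"travel": [0.7,-16,0],"delta_rot": [0,0,0],"gripper": 1},{"travel": [0.9,-20,0],"delta_rot": [0,0,0],"gripper": 1},{"travel": [1.1,-24,0],"delta_rot": [0,0,0],"gripper": 1},{"travel": [1.35,-28,0],"delta_rot": [0,0,0],"gripper": 1},{"travel": [1.35,-32,0],"delta_rot": [0,0,0],"gripper": 1},{"travel": [1.35,-36,0],"delta_rot": [0,0,0],"gripper": 1},{"travel": [1.35,-39,2],"delta_rot": [0,0,0],"gripper": 1}]}}

```text
clock: 7.37
ee_pos: [491.8, -36.1, 102.2]
tcp_rot: [-0.201, 3.13, -0.003]
contact_force: [0.9, -0.1, -0.4]
width: 93.6
grip_force: 0.0
```

Call:
{"fn": "play_rows", "kwargs": {"increments": [{"travel": [0,-2,2],"delta_rot": [0,0,0],"gripper": 1},{"travel": [0,-2.9,4],"delta_rot": [0,0,0],"gripper": 1},{"travel": [0,-2.9,4],"delta_rot": [0,0,0],"gripper": 1},{"travel": [0,-2.9,4],"delta_rot": [0,0,0],"gripper": 1}]}}

```text
clock: 7.7
ee_pos: [492.2, -60.9, 59.5]
tcp_rot: [0.204, -3.132, -0.001]
contact_force: [0.1, 0.3, -0.1]
width: 94.0
grip_force: 0.0
```

```bash
cat > lid2.py <<'E'
from h import *
import sys
for i in range(3):
    c=shot('wrist');s=robot.sense();b=max(blobs(c,'blue',800),key=lambda b:b['a']);P=place(c,b,LID,0)[0];print(s['ee_pos'].round(1),b['box'],P.round(1),'travel to z5',travel([*P[:2],5]).round(2))
print(R.from_rotvec(s['tcp_rot']).as_matrix().round(3).tolist())
E
python3 lid2.py;python3 lids.py
```

```text
[493.1 -60.   60.4] (34, 128, 81, 77) [ 475.9 -209.1    0. ] travel to z5 [  3.66 -14.55   5.53]
[493.7 -59.6  61. ] (33, 127, 80, 76) [ 476.4 -209.8    0. ] travel to z5 [  3.72 -14.66   5.59]
[494.1 -59.4  61.4] (33, 125, 81, 77) [ 476.1 -209.3    0. ] travel to z5 [  3.79 -14.61   5.62]
[[-0.991, -0.133, 0.001], [-0.133, 0.991, 0.001], [-0.001, 0.001, -1.0]]
ee [494.1 -59.4  61.4]
top [111.2 261. ] (100, 250, 24, 23) counter [450.3 366.7] seated [452.8 356.1]
top [323.1 246.4] (312, 236, 23, 22) counter [ 476.6 -207.6] seated [ 478.4 -202.3]
scene [404.6 230.9] (392, 220, 26, 23) counter [429.9 355.6] seated [450.9 356.2]
scene [260.1 167.4] (250, 158, 21, 20) counter [492.2 -62.3] seated [511.2 -48.4]
scene [223.2 139.2] (213, 131, 21, 18) counter [ 476.6 -208.9] seated [ 496.1 -190.3]
wrist [254.4 205.3] (218, 171, 74, 70) counter [493.3 -61.3] seated [481.2 -62.7]
wrist [ 75.6 161.7] (34, 125, 84, 76) counter [ 476.1 -207.8] seated [ 466.6 -187. ]
```

Call:
{"fn": "play_rows", "kwargs": {"increments": [{"travel": [0.08,-0.18,3],"delta_rot": [0,0,0],"gripper": 1},{"travel": [0.08,-0.18,5.5],"delta_rot": [0,0,0],"gripper": 1},{"travel": [0.08,-0.18,5.5],"delta_rot": [0,0,0],"gripper": 1},{"travel": [0.08,-0.18,5.5],"delta_rot": [0,0,0],"gripper": 0.5},{"travel": [0.08,-0.18,5.5],"delta_rot": [0,0,0],"gripper": 0.5},{"travel": [0.08,-0.18,5.5],"delta_rot": [0,0,0],"gripper": 0.5},{"travel": [0.08,-0.18,5.5],"delta_rot": [0,0,0],"gripper": 0.5},{"travel": [0.08,-0.18,5.5],"delta_rot": [0,0,0],"gripper": 0.5},{"travel": [0.08,-0.18,5.5],"delta_rot": [0,0,0],"gripper": 0.5},{"travel": [0.08,-0.18,5.5],"delta_rot": [0,0,0],"gripper": 0.5}]}}

```text
clock: 8.83
ee_pos: [493.6, -62.9, 6.5]
tcp_rot: [-0.206, 3.133, -0.0]
contact_force: [-0.6, 0.0, 7.0]
width: 61.1
grip_force: 20.0
```

Call:
{"fn": "play_rows", "kwargs": {"increments": [{"travel": [0,0,0],"delta_rot": [0,0,0],"gripper": 0.5},{"travel": [0,0,0],"delta_rot": [0,0,0],"gripper": 0.5},{"travel": [0,0,-2],"delta_rot": [0,0,0],"gripper": 0.5},{"travel": [0,0,-5],"delta_rot": [0,0,0],"gripper": 0.5},{"travel": [0,0,-8],"delta_rot": [0,0,0],"gripper": 0.5},{"travel": [0,0,-8],"delta_rot": [0,0,0],"gripper": 0.5},{"travel": [0,0,-8],"delta_rot": [0,0,0],"gripper": 0.5}]}}

```text
clock: 9.42
ee_pos: [494.1, -63.2, 87.0]
tcp_rot: [-0.205, 3.131, -0.001]
contact_force: [-0.1, -0.2, -1.1]
width: 61.0
grip_force: 20.0
```

```bash
cat > held.py <<'E'
from h import *
import sys
L=[];T=[]
for i in range(3):
    s=robot.sense();c=shot('wrist');b=max(blobs(c,'blue',800),key=lambda b:b['a']);L.append(place(c,b,LID,s['ee_pos'][2]-5)[0]);T.append(s['ee_pos'])
print('tcp',np.mean(T,0).round(2),'lid',np.mean(L,0).round(2),b['box'],s['width'],s['grip_force'],s['contact_force'].round(1))
m=R.from_rotvec(s['tcp_rot']).as_matrix();print(m.round(3).tolist())
for b in blobs(c,'terra',1500):print('terra',b['box'],place(c,b,CROCK,0)[0].round(1))
if len(sys.argv)>2:
    g=np.array([float(sys.argv[1]),float(sys.argv[2]),0])-np.mean(L,0);g[2]=0;print('travel',(m.T@g/10).round(2))
E
python3 held.py 439 73.2
```

```text
tcp [493.07 -63.09  85.91] lid [492.43 -62.27  80.91] (211, 192, 94, 88) 61.15620332273244 19.999803428800078 [ 0.6 -0.9 -0.9]
[[-0.991, -0.131, -0.001], [-0.131, 0.991, 0.0], [0.001, 0.0, -1.0]]
terra (43, 236, 56, 52) [ 571.4 -225.3    0. ]
terra (380, 120, 92, 82) [437.8  71.4   0. ]
travel [3.530e+00 1.413e+01 1.000e-02]
```

Call:
{"fn": "play_rows", "kwargs": {"increments": [{"travel": [0.9,3.5,0],"delta_rot": [0,0,0],"gripper": 0.5},{"travel": [1.8,7,0],"delta_rot": [0,0,0],"gripper": 0.5},{"travel": [2.7,10.5,0],"delta_rot": [0,0,0],"gripper": 0.5},{"travel": [3.6,14,0],"delta_rot": [0,0,0],"gripper": 0.5},{"travel": [3.6,14.05,0],"delta_rot": [0,0,0],"gripper": 0.5},{"travel": [3.6,14.05,1.5],"delta_rot": [0,0,0],"gripper": 0.5},{"travel": [3.6,14.05,3],"delta_rot": [0,0,0],"gripper": 0.5},{"travel": [3.6,14.05,3.8],"delta_rot": [0,0,0],"gripper": 0.5},{"travel": [3.6,14.05,3.8],"delta_rot": [0,0,0],"gripper": 0.5},{"travel": [3.6,14.05,3.8],"delta_rot": [0,0,0],"gripper": 0.5}]}}

```text
clock: 10.4
ee_pos: [438.1, 71.3, 46.8]
tcp_rot: [0.205, -3.132, 0.001]
contact_force: [0.2, 0.2, -0.9]
width: 61.6
grip_force: 20.0
```

```bash
python3 held.py 438.5 72.5
```

```text
tcp [438.54  71.37  47.24] lid [436.53  71.8   42.24] (210, 188, 95, 92) 61.15305945766785 19.999747082329122 [ 0.9  0.3 -0.4]
[[-0.991, -0.13, -0.0], [-0.13, 0.991, 0.0], [0.0, 0.0, -1.0]]
travel [-0.2   0.04 -0.  ]
```

Call:
{"fn": "play_rows", "kwargs": {"increments": [{"travel": [-0.1,0.05,0],"delta_rot": [0,0,0],"gripper": 0.5},{"travel": [-0.1,0.05,0.3],"delta_rot": [0,0,0],"gripper": 0.5},{"travel": [-0.1,0.05,0.5],"delta_rot": [0,0,0],"gripper": 0.5},{"travel": [-0.1,0.05,0.65],"delta_rot": [0,0,0],"gripper": 0.5},{"travel": [-0.1,0.05,0.65],"delta_rot": [0,0,0],"gripper": 0.5},{"travel": [-0.1,0.05,0.65],"delta_rot": [0,0,0],"gripper": 0.5}]}}

```text
clock: 11.05
ee_pos: [439.6, 72.3, 40.9]
tcp_rot: [0.206, -3.134, 0.0]
contact_force: [0.5, 0.1, 0.0]
width: 61.3
grip_force: 20.0
```

Call:
{"fn": "play_rows", "kwargs": {"increments": [{"travel": [0,0,0],"delta_rot": [0,0,0],"gripper": 0.9},{"travel": [0,0,0],"delta_rot": [0,0,0],"gripper": 0.9},{"travel": [0,0,0],"delta_rot": [0,0,0],"gripper": 0.9},{"travel": [0,0,0],"delta_rot": [0,0,0],"gripper": 0.9},{"travel": [0,0,-2],"delta_rot": [0,0,0],"gripper": 1},{"travel": [0,0,-6],"delta_rot": [0,0,0],"gripper": 1},{"travel": [0,0,-8],"delta_rot": [0,0,0],"gripper": 1},{"travel": [0,0,-8],"delta_rot": [0,0,0],"gripper": 1},{"travel": [0,0,-8],"delta_rot": [0,0,0],"gripper": 1}]}}

```text
clock: 11.8
ee_pos: [440.6, 72.4, 122.0]
tcp_rot: [-0.205, 3.132, 0.001]
contact_force: [0.2, -0.7, -0.6]
width: 94.1
grip_force: 0.0
```

```bash
python3 lids.py
```

```text
ee [440.6  72.4 122. ]
top [111.3 261. ] (100, 250, 24, 23) counter [450.3 366.7] seated [452.8 356.1]
top [323.2 246.3] (312, 236, 23, 22) counter [ 476.6 -207.6] seated [ 478.4 -202.3]
scene [404.6 230.9] (392, 220, 26, 23) counter [429.9 355.6] seated [450.9 356.2]
scene [311.9 171.3] (301, 162, 23, 20) counter [416.3  62.6] seated [437.7  72.5]
scene [223.4 139.2] (213, 131, 21, 18) counter [ 476.6 -208.9] seated [ 496.1 -190.3]
wrist [257.3 197.7] (224, 166, 67, 65) counter [450.1  74.1] seated [439.2  72.6]
wrist [-11.6 186.7] (0, 164, 20, 51) counter [ 474.3 -181.2] seated [ 460.4 -152.3]
```

Lid 2 is seated at (438.5,72.5). Next is lid 3.

Call:
{"fn": "play_rows", "kwargs": {"increments": [{"travel": [0,-4,0],"delta_rot": [0,0,0],"gripper": 1},{"travel": [0,-8,0],"delta_rot": [0,0,0],"gripper": 1},{"travel": [0,-12,0],"delta_rot": [0,0,0],"gripper": 1},{"travel": [0,-16,0],"delta_rot": [0,0,0],"gripper": 1},{"travel": [0,-20,0],"delta_rot": [0,0,0],"gripper": 1},{"travel": [0,-24,1],"delta_rot": [0,0,0],"gripper": 1},{"travel": [0,-28,3],"delta_rot": [0,0,0],"gripper": 1},{"travel": [0,-28.3,6],"delta_rot": [0,0,0],"gripper": 1},{"travel": [0,-28.3,6],"delta_rot": [0,0,0],"gripper": 1},{"travel": [0,-28.3,6],"delta_rot": [0,0,0],"gripper": 1}]}}

```text
clock: 12.78
ee_pos: [474.4, -207.4, 58.6]
tcp_rot: [0.204, -3.129, -0.005]
contact_force: [1.2, -0.1, 0.6]
width: 94.1
grip_force: 0.0
```

Call:
{"fn": "play_rows", "kwargs": {"increments": [{"travel": [0,0,0],"delta_rot": [0,0,0],"gripper": 1},{"travel": [0,0,0],"delta_rot": [0,0,0],"gripper": 1}]}}

```text
clock: 12.95
ee_pos: [477.5, -206.7, 61.9]
tcp_rot: [-0.21, 3.133, 0.001]
contact_force: [-0.9, 0.4, 0.9]
width: 94.1
grip_force: 0.0
```

```bash
python3 lid2.py;python3 lids.py | grep -E "scene"
```

```text
[ 477.7 -206.9   62.2] (219, 171, 73, 70) [ 476.7 -207.8    0. ] travel to z5 [ 0.13 -0.08  5.72]
[ 477.8 -207.1   62.3] (219, 171, 73, 70) [ 477.  -208.1    0. ] travel to z5 [ 0.1  -0.08  5.73]
[ 477.7 -207.4   62.3] (219, 171, 74, 69) [ 476.6 -208.     0. ] travel to z5 [ 0.13 -0.04  5.73]
[[-0.991, -0.133, 0.002], [-0.133, 0.991, -0.0], [-0.002, -0.001, -1.0]]
scene [404.6 230.9] (392, 220, 26, 23) counter [429.9 355.6] seated [450.9 356.2]
scene [311.9 171.4] (301, 162, 23, 20) counter [416.3  62.6] seated [437.7  72.5]
scene [223.5 139.3] (213, 131, 21, 18) counter [ 476.6 -208.9] seated [ 496.1 -190.3]
```

Call:
{"fn": "play_rows", "kwargs": {"increments": [{"travel": [0.1,-0.05,3],"delta_rot": [0,0,0],"gripper": 1},{"travel": [0.1,-0.05,5.65],"delta_rot": [0,0,0],"gripper": 1},{"travel": [0.1,-0.05,5.65],"delta_rot": [0,0,0],"gripper": 1},{"travel": [0.1,-0.05,5.65],"delta_rot": [0,0,0],"gripper": 0.5},{"travel": [0.1,-0.05,5.65],"delta_rot": [0,0,0],"gripper": 0.5},{"travel": [0.1,-0.05,5.65],"delta_rot": [0,0,0],"gripper": 0.5},{"travel": [0.1,-0.05,5.65],"delta_rot": [0,0,0],"gripper": 0.5},{"travel": [0.1,-0.05,5.65],"delta_rot": [0,0,0],"gripper": 0.5},{"travel": [0.1,-0.05,5.65],"delta_rot": [0,0,0],"gripper": 0.5},{"travel": [0.1,-0.05,5.65],"delta_rot": [0,0,0],"gripper": 0.5}]}}

```text
clock: 14.08
ee_pos: [476.4, -209.1, 5.5]
tcp_rot: [-0.206, 3.134, -0.001]
contact_force: [-0.2, 0.8, 6.4]
width: 60.5
grip_force: 20.0
```

Call:
{"fn": "play_rows", "kwargs": {"increments": [{"travel": [0,0,0],"delta_rot": [0,0,0],"gripper": 0.5},{"travel": [0,0,0],"delta_rot": [0,0,0],"gripper": 0.5},{"travel": [0,0,-2],"delta_rot": [0,0,0],"gripper": 0.5},{"travel": [0,0,-5],"delta_rot": [0,0,0],"gripper": 0.5},{"travel": [0,0,-8],"delta_rot": [0,0,0],"gripper": 0.5},{"travel": [0,0,-8],"delta_rot": [0,0,0],"gripper": 0.5},{"travel": [0,0,-8],"delta_rot": [0,0,0],"gripper": 0.5}]}}

```text
clock: 14.67
ee_pos: [477.0, -209.5, 86.1]
tcp_rot: [-0.205, 3.132, -0.003]
contact_force: [-0.3, 0.1, -1.3]
width: 60.6
grip_force: 20.0
```

```bash
python3 held.py 478.2 -356.8;python3 - <<'E'
from h import *
for n in('top','scene'):
  c=shot(n);print(n,[(place(c,b,CROCK,0)[0].round(1)[:2].tolist(),b['box']) for b in blobs(c,'terra',150)])
E
```

```text
tcp [ 476.01 -209.13   85.01] lid [ 476.44 -208.16   80.01] (211, 194, 94, 87) 61.051121311751146 19.999874577624723 [-0.3  0.5 -0.4]
[[-0.991, -0.131, -0.001], [-0.131, 0.991, 0.0], [0.001, 0.0, -1.0]]
terra (36, 142, 95, 80) [ 476.1 -356.2    0. ]
travel [  1.77 -14.76  -0.  ]
top [([584.3, -234.7], (323, 197, 19, 20))]
scene [([591.6, -228.1], (183, 151, 19, 17)), ([480.3, -356.9], (174, 104, 21, 21))]
```

Call:
{"fn": "play_rows", "kwargs": {"increments": [{"travel": [0.5,-3.6,0],"delta_rot": [0,0,0],"gripper": 0.5},{"travel": [1,-7.3,0],"delta_rot": [0,0,0],"gripper": 0.5},{"travel": [1.4,-11,0],"delta_rot": [0,0,0],"gripper": 0.5},{"travel": [1.75,-14.7,0],"delta_rot": [0,0,0],"gripper": 0.5},{"travel": [1.75,-14.75,0],"delta_rot": [0,0,0],"gripper": 0.5},{"travel": [1.75,-14.75,1.5],"delta_rot": [0,0,0],"gripper": 0.5},{"travel": [1.75,-14.75,2.5],"delta_rot": [0,0,0],"gripper": 0.5},{"travel": [1.75,-14.75,2.5],"delta_rot": [0,0,0],"gripper": 0.5},{"travel": [1.75,-14.75,2.5],"delta_rot": [0,0,0],"gripper": 0.5}]}}

```text
clock: 15.67
ee_pos: [477.1, -356.0, 58.3]
tcp_rot: [0.208, -3.132, -0.003]
contact_force: [-0.2, 0.6, -0.1]
width: 61.0
grip_force: 20.0
```

```bash
python3 held.py 477.8 -356.8; python3 crock.py w6
```

```text
tcp [ 477.65 -356.37   58.97] lid [ 477.52 -355.71   53.97] (210, 192, 95, 89) 60.86577634329759 19.99987166491337 [ 0.6 -0.5 -0.9]
[[-0.991, -0.132, -0.0], [-0.132, 0.991, 0.0], [0.0, 0.0, -1.0]]
travel [-0.01 -0.11 -0.  ]
ee [ 478.3 -357.2   60.1] [[-0.991, -0.132, 0.001], [-0.132, 0.991, -0.0], [-0.001, -0.0, -1.0]] 60.82986515251391 19.999857272487134
blue [257.2 235.8] [90.3 95.1] (210, 192, 95, 89) z 68.05375479938013 [ 476.5 -356.5   68.1]
```

View pics/w6.png

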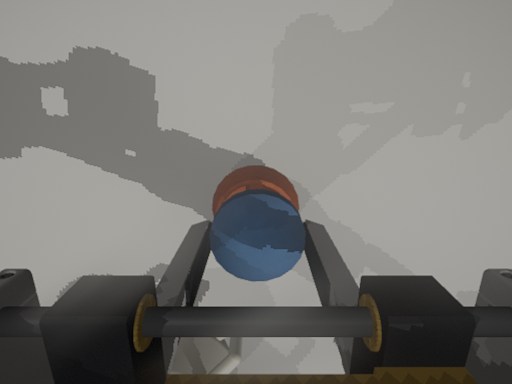

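The held lid at (257,236) is centred over crock 3, whose rear rim shows at (255,190). Lowering.

Call:
{"fn": "play_rows", "kwargs": {"increments": [{"travel": [0,-0.1,0.6],"delta_rot": [0,0,0],"gripper": 0.5},{"travel": [0,-0.1,1.1],"delta_rot": [0,0,0],"gripper": 0.5},{"travel": [0,-0.1,1.4],"delta_rot": [0,0,0],"gripper": 0.5},{"travel": [0,-0.1,1.7],"delta_rot": [0,0,0],"gripper": 0.5},{"travel": [0,-0.1,1.9],"delta_rot": [0,0,0],"gripper": 0.5},{"travel": [0,-0.1,1.9],"delta_rot": [0,0,0],"gripper": 0.5},{"travel": [0,-0.1,1.9],"delta_rot": [0,0,0],"gripper": 0.5}]}}

```text
clock: 16.45
ee_pos: [477.9, -358.4, 40.4]
tcp_rot: [0.206, -3.135, -0.0]
contact_force: [0.8, -0.7, -1.4]
width: 61.3
grip_force: 20.0
```

Call:
{"fn": "play_rows", "kwargs": {"increments": [{"travel": [0,0,0],"delta_rot": [0,0,0],"gripper": 0.9},{"travel": [0,0,0],"delta_rot": [0,0,0],"gripper": 0.9},{"travel": [0,0,0],"delta_rot": [0,0,0],"gripper": 0.9},{"travel": [0,0,0],"delta_rot": [0,0,0],"gripper": 0.9},{"travel": [0,0,-3],"delta_rot": [0,0,0],"gripper": 1},{"travel": [0,0,-7],"delta_rot": [0,0,0],"gripper": 1},{"travel": [0,0,-11],"delta_rot": [0,0,0],"gripper": 1},{"travel": [0,0,-14],"delta_rot": [0,0,0],"gripper": 1},{"travel": [0,0,-14],"delta_rot": [0,0,0],"gripper": 1},{"travel": [0,0,-14],"delta_rot": [0,0,0],"gripper": 1}]}}

```text
clock: 17.28
ee_pos: [479.0, -359.2, 182.7]
tcp_rot: [-0.205, 3.131, -0.005]
contact_force: [-0.8, 0.4, -0.1]
width: 93.7
grip_force: 0.0
```

```bash
python3 lids.py; python3 - <<'E'
from h import *
c=shot('scene');o=[(b['c'].round(1).tolist(),place(c,b,RING,70)[0].round(1)) for b in blobs(c,'brass',150)];print(o)
E
```

```text
ee [ 479.  -359.2  182.7]
top [219.2 263.6] (208, 252, 23, 24) counter [437.2  75.3] seated [440.   72.8]
top [111.2 261. ] (100, 250, 24, 23) counter [450.3 366.7] seated [452.8 356.1]
scene [404.6 230.9] (392, 220, 26, 23) counter [429.9 355.6] seated [450.9 356.2]
scene [311.9 171.4] (301, 162, 23, 20) counter [416.3  62.6] seated [437.7  72.5]
scene [183.2 108.8] (173, 101, 21, 17) counter [ 457.6 -382.6] seated [ 477.7 -358.5]
wrist [256.7 182. ] (230, 156, 54, 53) counter [ 486.7 -356.7] seated [ 477.7 -357.9]
[([276.7, 215.0], array([619.8,  82.6,  70. ])), ([238.4, 196.6], array([635.6, -25.9,  70. ])), ([201.6, 179.1], array([ 650.4, -135. ,   70. ]))]
```

All three lids are seated. Next is ring C at (650,-135).

Call:
{"fn": "play_rows", "kwargs": {"increments": [{"travel": [-2.8,2.8,0],"delta_rot": [0,0,0],"gripper": 1},{"travel": [-5.6,5.6,0],"delta_rot": [0,0,0],"gripper": 1},{"travel": [-8.4,8.4,0],"delta_rot": [0,0,0],"gripper": 1},{"travel": [-11.2,11.2,0],"delta_rot": [0,0,0],"gripper": 1},{"travel": [-14,14,1],"delta_rot": [0,0,0],"gripper": 1},{"travel": [-16.8,16.8,2],"delta_rot": [0,0,0],"gripper": 0.9},{"travel": [-20,20,3],"delta_rot": [0,0,0],"gripper": 0.8},{"travel": [-20,20,3],"delta_rot": [0,0,0],"gripper": 0.8},{"travel": [-20,20,3],"delta_rot": [0,0,0],"gripper": 0.8},{"travel": [-20,20,3],"delta_rot": [0,0,0],"gripper": 0.8}]}}

```text
clock: 18.32
ee_pos: [648.9, -134.1, 148.9]
tcp_rot: [0.207, -3.131, 0.0]
contact_force: [-0.3, -0.3, 0.2]
width: 75.4
grip_force: 0.0
```

```bash
cat > ring.py <<'E'
import sys
from h import *
T=[]
for i in range(3):
    s=robot.sense();c=shot('wrist');T.append(s['ee_pos'])
cv2.imwrite(f'pics/{sys.argv[1]}.png',c['color'][:,:,::-1])
m=R.from_rotvec(s['tcp_rot']).as_matrix();t=np.mean(T,0);print('tcp',t.round(1),m.round(3).tolist(),'w',s['width'])
for n in('wrist','top','scene'):
    c=shot(n)
    for b in blobs(c,'brass',150):
        P=place(c,b,RING,70)[0];g=m.T@(np.array([*P[:2],67])-t)/10;print(n,b['box'],b['a'],P.round(1)[:2],'travel',g.round(2))
E
python3 ring.py w7
```

```text
tcp [ 648.8 -135.4  149.5] [[-0.992, -0.128, -0.002], [-0.128, 0.992, -0.001], [0.002, -0.001, -1.0]] w 75.35362000210907
wrist (386, 368, 110, 16) 695.0 [829.7  94.7] travel [-20.9   20.51   8.18]
wrist (382, 294, 27, 57) 593.0 [765.7  24.9] travel [-13.66  14.41   8.2 ]
wrist (230, 173, 58, 56) 2463.0 [ 650.4 -134.5] travel [-0.19  0.08  8.24]
wrist (348, 172, 63, 56) 2498.5 [635.2 -25.6] travel [-0.08 11.07  8.23]
wrist (464, 169, 48, 60) 1953.5 [621.4  72.8] travel [ 0.03 21.    8.22]
top (203, 184, 20, 20) 288.0 [622.6  84.4] travel [-0.23 22.15  8.22]
top (245, 178, 20, 20) 279.5 [635.8 -24.8] travel [-0.14 11.15  8.23]
scene (266, 205, 22, 21) 308.0 [619.8  82.6] travel [ 0.07 22.    8.22]
scene (228, 188, 21, 19) 220.0 [635.6 -25.9] travel [-0.11 11.04  8.23]
scene (192, 170, 20, 19) 214.5 [ 649.2 -136. ] travel [-0.05 -0.05  8.25]
```

View pics/w7.png

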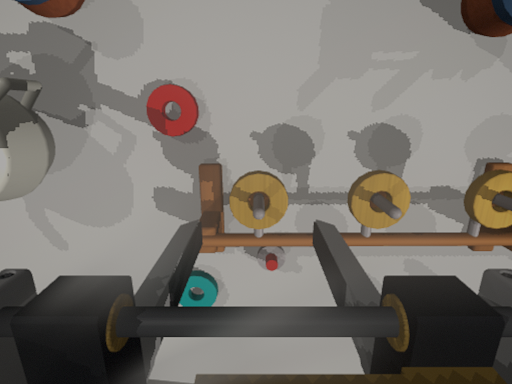

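Candidates in this view: brass rings at (259,201), (380,200) and (500,200) on the pegs, the red ring at (172,110) and the turquoise ring at (197,291) on the counter. The three brass-coloured ones round the pegs fit the description. I'll confirm with a crop.

```bash
python3 -c "
import cv2;i=cv2.imread('pics/w7.png')[80:310,140:512];cv2.imwrite('pics/w7c.png',cv2.resize(i,None,fx=2,fy=2,interpolation=cv2.INTER_CUBIC))"
```

```text
(no output)
```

View pics/w7c.png

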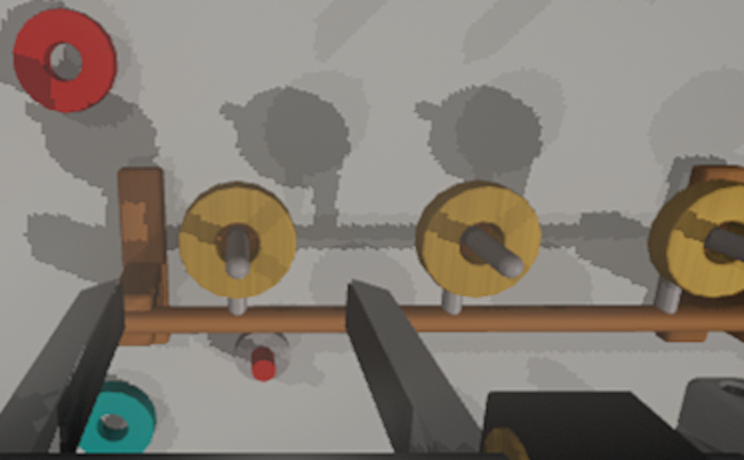

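The crop confirms it: brass rings sit round the grey pegs at (237,240), (480,238) and (725,240), and the red and turquoise rings lie off the rack. Descending on ring C.

Call:
{"fn": "play_rows", "kwargs": {"increments": [{"travel": [-0.17,0.05,2],"delta_rot": [0,0,0],"gripper": 0.8},{"travel": [-0.17,0.05,5],"delta_rot": [0,0,0],"gripper": 0.8},{"travel": [-0.17,0.05,7.5],"delta_rot": [0,0,0],"gripper": 0.8},{"travel": [-0.17,0.05,8.2],"delta_rot": [0,0,0],"gripper": 0.8},{"travel": [-0.17,0.05,8.2],"delta_rot": [0,0,0],"gripper": 0.4},{"travel": [-0.17,0.05,8.2],"delta_rot": [0,0,0],"gripper": 0.4},{"travel": [-0.17,0.05,8.2],"delta_rot": [0,0,0],"gripper": 0.4},{"travel": [-0.17,0.05,8.2],"delta_rot": [0,0,0],"gripper": 0.4},{"travel": [-0.17,0.05,8.2],"delta_rot": [0,0,0],"gripper": 0.4},{"travel": [-0.17,0.05,8.2],"delta_rot": [0,0,0],"gripper": 0.4}], "squeeze": 30}}

```text
clock: 19.45
ee_pos: [653.1, -133.7, 70.4]
tcp_rot: [-0.205, 3.132, -0.002]
contact_force: [-0.3, -0.9, 5.8]
width: 54.0
grip_force: 30.0
```

Call:
{"fn": "play_rows", "kwargs": {"increments": [{"travel": [0,0,-2],"delta_rot": [0,0,0],"gripper": 0.4},{"travel": [0,0,-4],"delta_rot": [0,0,0],"gripper": 0.4},{"travel": [0,0,-6],"delta_rot": [0,0,0],"gripper": 0.4},{"travel": [0,0,-8],"delta_rot": [0,0,0],"gripper": 0.4},{"travel": [0,0,-9],"delta_rot": [0,0,0],"gripper": 0.4},{"travel": [0,0,-9],"delta_rot": [0,0,0],"gripper": 0.4},{"travel": [0,0,-9],"delta_rot": [0,0,0],"gripper": 0.4}]}}

```text
clock: 20.03
ee_pos: [651.4, -133.2, 158.3]
tcp_rot: [0.206, -3.135, -0.0]
contact_force: [0.3, 0.1, -2.1]
width: 53.7
grip_force: 30.0
```

```bash
cat > heldr.py <<'E'
from h import *
import sys
L=[];T=[]
for i in range(3):
    s=robot.sense();c=shot('wrist');b=min(blobs(c,'brass',2000),key=lambda b:np.hypot(*(b['c']-[257,240])));L.append(place(c,b,RING,s['ee_pos'][2]+3)[0]);T.append(s['ee_pos'])
cv2.imwrite('pics/hr.png',c['color'][:,:,::-1])
l=np.mean(L,0);print('tcp',np.mean(T,0).round(2),'ring',l.round(2),b['box'],np.round(outline(c,L[-1],RING)[1],1).tolist(),s['width'],s['grip_force'],s['contact_force'].round(1))
m=R.from_rotvec(s['tcp_rot']).as_matrix();print(m.round(3).tolist())
if len(sys.argv)>2:
    g=np.array([float(sys.argv[1]),float(sys.argv[2]),0])-l;g[2]=0;print('travel',(m.T@g/10).round(2))
E
python3 heldr.py 477.8 -358
```

```text
tcp [ 650.88 -133.13  157.57] ring [ 646.44 -133.14  160.57] (216, 195, 84, 78) [213.5, 190.10000610351562, 87.9000015258789, 86.9000015258789] 53.73646976428483 29.99905452132225 [ 0.5 -0.4 -1.8]
[[-0.991, -0.131, -0.003], [-0.131, 0.991, 0.0], [0.003, 0.001, -1.0]]
travel [ 19.66 -20.09   0.04]
```

View pics/hr.png

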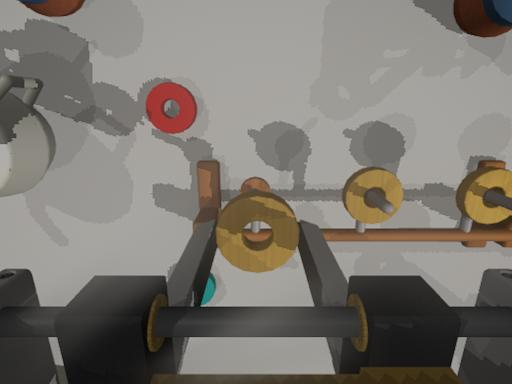

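Ring C is held level at (257,232), clear of its peg. I'm carrying it to lid 3.

Call:
{"fn": "play_rows", "kwargs": {"increments": [{"travel": [2.5,-2.5,0],"delta_rot": [0,0,0],"gripper": 0.4},{"travel": [5,-5,0],"delta_rot": [0,0,0],"gripper": 0.4},{"travel": [7.5,-7.5,0],"delta_rot": [0,0,0],"gripper": 0.4},{"travel": [10,-10,0],"delta_rot": [0,0,0],"gripper": 0.4},{"travel": [12.5,-12.5,0],"delta_rot": [0,0,0],"gripper": 0.4},{"travel": [15,-15,0],"delta_rot": [0,0,0],"gripper": 0.4},{"travel": [17.5,-17.5,0],"delta_rot": [0,0,0],"gripper": 0.4},{"travel": [20.1,-20,0],"delta_rot": [0,0,0],"gripper": 0.4},{"travel": [20.1,-20,0],"delta_rot": [0,0,0],"gripper": 0.4},{"travel": [20.1,-20,0],"delta_rot": [0,0,0],"gripper": 0.4}]}}

```text
clock: 21.02
ee_pos: [475.6, -360.4, 157.3]
tcp_rot: [0.197, -3.133, -0.001]
contact_force: [0.1, 1.5, -3.0]
width: 53.9
grip_force: 30.0
```

Call:
{"fn": "play_rows", "kwargs": {"increments": [{"travel": [0,0,3],"delta_rot": [0,0,0],"gripper": 0.4},{"travel": [0,0,5],"delta_rot": [0,0,0],"gripper": 0.4},{"travel": [0,0,7],"delta_rot": [0,0,0],"gripper": 0.4},{"travel": [0,0,7.5],"delta_rot": [0,0,0],"gripper": 0.4},{"travel": [0,0,7.5],"delta_rot": [0,0,0],"gripper": 0.4},{"travel": [0,0,7.5],"delta_rot": [0,0,0],"gripper": 0.4}]}}

```text
clock: 21.52
ee_pos: [479.4, -357.0, 83.7]
tcp_rot: [-0.208, 3.134, 0.001]
contact_force: [0.7, -0.8, -1.5]
width: 53.9
grip_force: 30.0
```

```bash
sed -i "s/b=min(blobs(c,'brass',2000)/b=min(blobs(c,'brass',1500)/" heldr.py; cat >> heldr.py <<'E'
x,y,w,h=b['box'];hf=.91*(w+1)
print('face centre',onz(c,(x+(w-1)/2,y+h-hf/2),np.mean(T,0)[2]+17).round(1))
for b in blobs(c,'blue',300):print('blue',b['box'],b['c'].round(1))
E
python3 heldr.py 477.8 -358; python3 - <<'E'
from h import *
for n in('top','scene'):
  c=shot(n)
  print(n,[(b['box'],place(c,b,RING,80)[0].round(1)) for b in blobs(c,'brass',100)],[(b['box'],b['c'].round(1)) for b in blobs(c,'blue',60)])
E
```

```text
tcp [ 479.67 -357.51   84.23] ring [ 474.16 -357.55   87.23] (216, 191, 83, 82) [212.89999389648438, 188.0, 88.0999984741211, 87.0] 53.77924537438086 29.999133199453354 [-0.3 -0.1 -1.9]
[[-0.991, -0.132, 0.002], [-0.132, 0.991, -0.001], [-0.002, -0.001, -1.0]]
travel [-0.35 -0.09  0.  ]
face centre [ 473.3 -358.1  101.2]
blue (244, 222, 28, 20) [257.2 231.2]
blue (219, 174, 77, 41) [257.1 208.5]
top [((203, 184, 20, 20), array([621.9,  83.6,  80. ])), ((245, 178, 20, 20), array([634.9, -24.7,  80. ]))] [((208, 252, 23, 24), array([219.2, 263.6])), ((100, 250, 24, 23), array([111.2, 261. ]))]
scene [((266, 205, 22, 21), array([624.5,  85.5,  80. ])), ((228, 188, 21, 19), array([640.1, -21.9,  80. ])), ((173, 91, 14, 15), array([ 476.6, -365.4,   80. ]))] [((392, 220, 26, 23), array([404.6, 230.9])), ((301, 162, 23, 20), array([311.9, 171.4])), ((173, 104, 21, 14), array([183.1, 108.9]))]
```

```bash
cat > rr.py <<'E'
from h import *
import sys
lx,ly=float(sys.argv[1]),float(sys.argv[2])
s=robot.sense();c=shot('wrist');t=s['ee_pos'];cam=c['pose'];print('tcp',t.round(1))
g=cv2.cvtColor(c['color'],cv2.COLOR_RGB2HSV)
print('col257 HSV rows 180..196', [tuple(map(int,g[r,257])) for r in range(182,200)])
print('rows 266..280',[tuple(map(int,g[r,257])) for r in range(266,280)])
print('row235 left',[tuple(map(int,g[235,k])) for k in range(210,222)],'right',[tuple(map(int,g[235,k])) for k in range(294,304)])
for dz in(-3,0,3,6):
    P=np.array([t[0],t[1],t[2]+dz]);print('ring at tcp, underside tcp+',dz,'box',np.round(outline(c,P,RING)[1],1),'topface',np.round(outline(c,P,RING[1:])[1],1))
print('lid pred',np.round(outline(c,(lx,ly,34),LID)[1],1))
E
python3 rr.py 477.8 -358
```

```text
tcp [ 479.3 -358.2   84.7]
col257 HSV rows 180..196 [(107, 82, 100), (106, 81, 95), (108, 70, 84), (108, 64, 80), (107, 67, 80), (109, 67, 80), (109, 69, 81), (110, 75, 82), (13, 49, 73), (17, 118, 78), (17, 116, 79), (18, 116, 79), (18, 118, 78), (18, 116, 81), (19, 141, 123), (20, 148, 145), (19, 147, 147), (20, 149, 145)]
rows 266..280 [(20, 146, 143), (20, 145, 144), (20, 145, 144), (20, 142, 144), (20, 145, 144), (20, 151, 144), (19, 129, 146), (17, 32, 151), (18, 8, 153), (20, 10, 152), (17, 12, 153), (17, 12, 152), (17, 12, 153), (15, 13, 153)]
row235 left [(12, 17, 75), (17, 41, 56), (19, 36, 56), (19, 36, 57), (17, 32, 56), (16, 62, 62), (18, 124, 99), (19, 136, 124), (19, 137, 128), (19, 137, 128), (19, 137, 128), (19, 138, 129)] right [(19, 136, 114), (19, 134, 112), (20, 139, 110), (20, 139, 110), (18, 129, 97), (18, 85, 66), (17, 38, 47), (17, 37, 48), (17, 37, 48), (19, 42, 49)]
ring at tcp, underside tcp+ -3 box [213.8 193.4  84.6  83.7] topface [213.8 200.2  84.6  76.8]
ring at tcp, underside tcp+ 0 box [213.1 194.8  86.   84.9] topface [213.1 201.8  86.   77.9]
ring at tcp, underside tcp+ 3 box [212.4 196.2  87.3  86.2] topface [212.4 203.5  87.3  78.9]
ring at tcp, underside tcp+ 6 box [211.6 197.7  88.8  87.5] topface [211.6 205.2  88.8  80. ]
lid pred [217.3 171.2  79.   77.1]
```

View pics/hr.png

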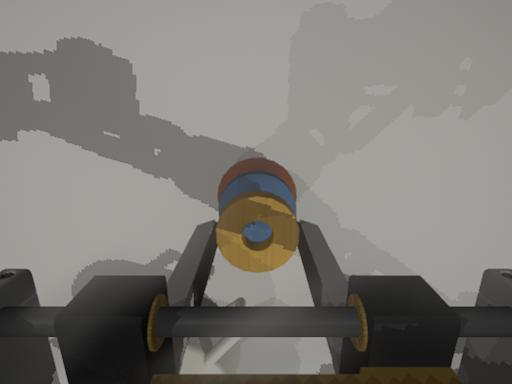

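The wrist view shows the ring at (257,234) above lid 3, with the blue crown visible through its hole. The ring sits about 2.5 mm too near the robot, so I'll correct that and lower.

Call:
{"fn": "play_rows", "kwargs": {"increments": [{"travel": [-0.25,0,0.5],"delta_rot": [0,0,0],"gripper": 0.4},{"travel": [-0.25,0,1.2],"delta_rot": [0,0,0],"gripper": 0.4},{"travel": [-0.25,0,1.6],"delta_rot": [0,0,0],"gripper": 0.4},{"travel": [-0.25,0,1.8],"delta_rot": [0,0,0],"gripper": 0.4},{"travel": [-0.25,0,1.8],"delta_rot": [0,0,0],"gripper": 0.4}]}}

```text
clock: 22.23
ee_pos: [480.4, -357.1, 64.5]
tcp_rot: [0.206, -3.133, -0.002]
contact_force: [-0.3, -0.3, -2.2]
width: 53.7
grip_force: 30.0
```

Call:
{"fn": "play_rows", "kwargs": {"increments": [{"travel": [0,0,0.1],"delta_rot": [0,0,0],"gripper": 0.4},{"travel": [0,0,0.2],"delta_rot": [0,0,0],"gripper": 0.4},{"travel": [0,0,0.2],"delta_rot": [0,0,0],"gripper": 0.4}]}}

```text
clock: 22.48
ee_pos: [481.1, -357.5, 63.5]
tcp_rot: [0.206, -3.135, -0.0]
contact_force: [-0.7, -0.1, -2.0]
width: 53.8
grip_force: 30.0
```

Call:
{"fn": "play_rows", "kwargs": {"increments": [{"travel": [0,0,0.1],"delta_rot": [0,0,0],"gripper": 0.4},{"travel": [0,0,0.2],"delta_rot": [0,0,0],"gripper": 0.4},{"travel": [0,0,0.2],"delta_rot": [0,0,0],"gripper": 0.4}]}}

```text
clock: 22.73
ee_pos: [481.2, -357.6, 61.9]
tcp_rot: [-0.206, 3.134, -0.0]
contact_force: [0.5, 0.3, 0.7]
width: 54.1
grip_force: 30.0
```

The force went from -2 N to +0.7 N, so the ring touches the dome. Releasing.

Call:
{"fn": "play_rows", "kwargs": {"increments": [{"travel": [0,0,0],"delta_rot": [0,0,0],"gripper": 0.65},{"travel": [0,0,0],"delta_rot": [0,0,0],"gripper": 0.7},{"travel": [0,0,0],"delta_rot": [0,0,0],"gripper": 0.75},{"travel": [0,0,0],"delta_rot": [0,0,0],"gripper": 0.75},{"travel": [0,0,-1.5],"delta_rot": [0,0,0],"gripper": 0.75},{"travel": [0,0,-5],"delta_rot": [0,0,0],"gripper": 0.75},{"travel": [0,0,-9],"delta_rot": [0,0,0],"gripper": 0.75},{"travel": [0,0,-9],"delta_rot": [0,0,0],"gripper": 0.75},{"travel": [0,0,-9],"delta_rot": [0,0,0],"gripper": 0.75}]}}

```text
clock: 23.48
ee_pos: [482.6, -358.6, 154.1]
tcp_rot: [-0.205, 3.131, -0.005]
contact_force: [-0.1, 0.3, -0.3]
width: 70.6
grip_force: 0.0
```

```bash
cat > chk.py <<'E'
import sys
from h import *
s=robot.sense();print('ee',s['ee_pos'].round(1))
for n in('top','scene','wrist'):
    c=shot(n)
    if n=='wrist':cv2.imwrite(f'pics/{sys.argv[1]}.png',c['color'][:,:,::-1])
    for b in blobs(c,'brass',150):
        P,bx=place(c,b,RING,62);print(n,'ring on lid z62',P.round(1)[:2],'on peg z70',place(c,b,RING,70)[0].round(1)[:2],b['box'],np.round(bx[2:],1))
    for b in blobs(c,'blue',60):print(n,'lid seated',place(c,b,LID,34)[0].round(1)[:2],b['box'])
E
python3 chk.py w8
```

```text
ee [ 482.6 -358.6  154.1]
top ring on lid z62 [623.2  85.1] on peg z70 [622.6  84.4] (203, 184, 20, 20) [21.1 21. ]
top ring on lid z62 [636.5 -24.8] on peg z70 [635.8 -24.8] (245, 178, 20, 20) [20.7 21. ]
top lid seated [440.   72.8] (208, 252, 23, 24)
top lid seated [452.8 356.1] (100, 250, 24, 23)
scene ring on lid z62 [616.   80.3] on peg z70 [619.8  82.6] (266, 205, 22, 21) [21.8 21.6]
scene ring on lid z62 [631.9 -29.1] on peg z70 [635.6 -25.9] (228, 188, 21, 19) [21.3 20.9]
scene ring on lid z62 [ 476.5 -357.1] on peg z70 [ 481.4 -351.3] (174, 96, 18, 16) [19.1 17. ]
scene lid seated [450.9 356.2] (392, 220, 26, 23)
scene lid seated [437.7  72.5] (301, 162, 23, 20)
scene lid seated [ 483.6 -353.2] (173, 105, 21, 13)
wrist ring on lid z62 [ 605.6 -197.6] on peg z70 [ 599.2 -202.9] (375, 295, 25, 56) [55.4 50.2]
wrist ring on lid z62 [ 477.7 -357.5] on peg z70 [ 475.2 -357.8] (229, 166, 56, 55) [58.6 58.9]
wrist lid seated [ 705.3 -421.7] (172, 346, 18, 19)
wrist lid seated [ 463.2 -344.5] (257, 158, 30, 33)
```

View pics/w8.png

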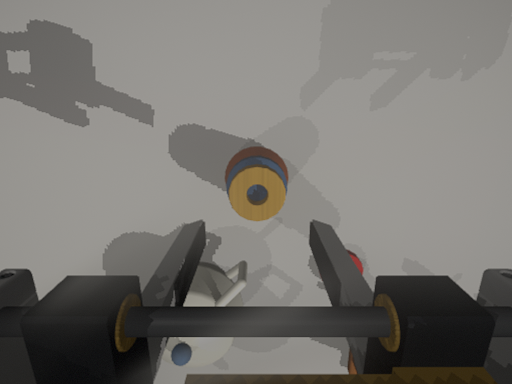

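The ring lies flat on the crown at (257,194), and wrist and scene agree at (477,-357.3) against the lid at (477.8,-358). Next is ring B.

Call:
{"fn": "play_rows", "kwargs": {"increments": [{"travel": [-2.2,3.5,0],"delta_rot": [0,0,0],"gripper": 0.8},{"travel": [-4.4,7,0],"delta_rot": [0,0,0],"gripper": 0.8},{"travel": [-6.6,10.5,0],"delta_rot": [0,0,0],"gripper": 0.8},{"travel": [-8.8,14,0],"delta_rot": [0,0,0],"gripper": 0.8},{"travel": [-11,17.5,0],"delta_rot": [0,0,0],"gripper": 0.8},{"travel": [-13.2,21,0],"delta_rot": [0,0,0],"gripper": 0.8},{"travel": [-15.4,24.5,0],"delta_rot": [0,0,0],"gripper": 0.8},{"travel": [-17.6,28,0],"delta_rot": [0,0,0],"gripper": 0.8},{"travel": [-19.6,31,0.4],"delta_rot": [0,0,0],"gripper": 0.8},{"travel": [-19.6,31,0.4],"delta_rot": [0,0,0],"gripper": 0.8}]}}

```text
clock: 24.47
ee_pos: [636.3, -13.0, 145.4]
tcp_rot: [0.224, -3.134, -0.012]
contact_force: [0.8, 0.4, -0.3]
width: 75.3
grip_force: 0.0
```

Call:
{"fn": "play_rows", "kwargs": {"increments": [{"travel": [0,0,0],"delta_rot": [0,0,0],"gripper": 0.8},{"travel": [0,0,0],"delta_rot": [0,0,0],"gripper": 0.8}]}}

```text
clock: 24.63
ee_pos: [633.5, -25.5, 145.9]
tcp_rot: [0.206, -3.131, 0.002]
contact_force: [0.5, -0.6, -0.5]
width: 75.0
grip_force: 0.0
```

```bash
python3 ring.py w9
```

```text
tcp [633.6 -26.4 146.3] [[-0.992, -0.128, -0.002], [-0.128, 0.992, -0.001], [0.002, -0.001, -1.0]] w 75.31960140955721
wrist (294, 375, 57, 9) 225.5 [833.2  71.9] travel [-21.07   7.2    7.88]
wrist (376, 368, 124, 16) 851.5 [811.6 197.7] travel [-20.54  19.96   7.86]
wrist (382, 294, 28, 57) 601.5 [748.  132.7] travel [-13.4   14.32   7.88]
wrist (351, 174, 61, 56) 2586.5 [621.   84.6] travel [-0.19 11.18  7.92]
wrist (229, 174, 59, 57) 2502.0 [635.8 -25.4] travel [-0.25  0.08  7.93]
top (375, 236, 20, 21) 304.5 [ 477.8 -355.3] travel [ 19.65 -30.62   8.01]
top (203, 184, 16, 20) 159.5 [622.7  89.6] travel [-0.42 11.66  7.92]
scene (266, 205, 22, 21) 308.0 [619.8  82.6] travel [-0.05 11.    7.92]
scene (228, 188, 21, 19) 226.0 [635.6 -25.9] travel [-0.22  0.04  7.93]
scene (174, 96, 18, 16) 190.5 [ 481.4 -351.3] travel [ 19.24 -30.27   8.01]
```

Call:
{"fn": "play_rows", "kwargs": {"increments": [{"travel": [-0.1,0.08,2],"delta_rot": [0,0,0],"gripper": 0.8},{"travel": [-0.1,0.08,5],"delta_rot": [0,0,0],"gripper": 0.8},{"travel": [-0.1,0.08,7.5],"delta_rot": [0,0,0],"gripper": 0.8},{"travel": [-0.1,0.08,8.1],"delta_rot": [0,0,0],"gripper": 0.8},{"travel": [-0.1,0.08,8.1],"delta_rot": [0,0,0],"gripper": 0.8},{"travel": [-0.1,0.08,8.1],"delta_rot": [0,0,0],"gripper": 0.8}]}}

```text
clock: 25.43
ee_pos: [636.2, -23.9, 67.2]
tcp_rot: [-0.205, 3.134, -0.0]
contact_force: [0.1, -0.3, 0.5]
width: 75.3
grip_force: 0.0
```

```bash
python3 ring.py w9b | grep -E "tcp|scene|wrist \(2"
```

```text
tcp [636.7 -23.8  67.9] [[-0.991, -0.13, 0.003], [-0.13, 0.991, 0.0], [-0.003, -0.0, -1.0]] w 75.60704588700854
wrist (212, 199, 84, 77) 4891.5 [636.3 -25.4] travel [ 0.06 -0.15  0.09]
scene (266, 205, 22, 21) 309.0 [619.8  82.6] travel [ 0.29 10.77  0.08]
scene (228, 188, 21, 19) 193.5 [635.6 -25.9] travel [ 0.14 -0.19  0.09]
scene (174, 96, 18, 16) 191.0 [ 481.4 -351.3] travel [ 19.67 -30.45   0.04]
```

Call:
{"fn": "play_rows", "kwargs": {"increments": [{"travel": [0.2,-0.15,0.1],"delta_rot": [0,0,0],"gripper": 0.8},{"travel": [0.2,-0.15,0.1],"delta_rot": [0,0,0],"gripper": 0.4},{"travel": [0.2,-0.15,0.1],"delta_rot": [0,0,0],"gripper": 0.4},{"travel": [0.2,-0.15,0.1],"delta_rot": [0,0,0],"gripper": 0.4},{"travel": [0.2,-0.15,0.1],"delta_rot": [0,0,0],"gripper": 0.4},{"travel": [0.2,-0.15,0.1],"delta_rot": [0,0,0],"gripper": 0.4},{"travel": [0.2,-0.15,0.1],"delta_rot": [0,0,0],"gripper": 0.4},{"travel": [0.2,-0.15,0.1],"delta_rot": [0,0,0],"gripper": 0.4}]}}

```text
clock: 26.4
ee_pos: [633.9, -25.5, 65.5]
tcp_rot: [0.206, -3.135, 0.0]
contact_force: [0.6, -0.9, 0.1]
width: 53.9
grip_force: 30.0
```

Call:
{"fn": "play_rows", "kwargs": {"increments": [{"travel": [0,0,-2],"delta_rot": [0,0,0],"gripper": 0.4},{"travel": [0,0,-4],"delta_rot": [0,0,0],"gripper": 0.4},{"travel": [0,0,-6],"delta_rot": [0,0,0],"gripper": 0.4},{"travel": [0,0,-8],"delta_rot": [0,0,0],"gripper": 0.4},{"travel": [0,0,-9],"delta_rot": [0,0,0],"gripper": 0.4},{"travel": [0,0,-9],"delta_rot": [0,0,0],"gripper": 0.4},{"travel": [0,0,-9],"delta_rot": [0,0,0],"gripper": 0.4}]}}

```text
clock: 26.98
ee_pos: [633.7, -25.3, 155.3]
tcp_rot: [0.206, -3.135, -0.0]
contact_force: [-0.7, -0.4, -0.8]
width: 54.0
grip_force: 30.0
```

```bash
python3 heldr.py 438.7 72.6; python3 lids.py|grep scene
```

```text
tcp [633.21 -25.36 154.6 ] ring [636.1  -24.39 157.6 ] (215, 205, 85, 78) [213.5, 200.60000610351562, 86.9000015258789, 85.9000015258789] 53.49350184902544 29.99967187643051 [-0.6  0.1 -1.1]
[[-0.991, -0.131, -0.003], [-0.131, 0.991, 0.0], [0.003, 0.0, -1.0]]
travel [18.3  12.2   0.05]
face centre [632.  -24.9 171.6]
blue (362, 0, 72, 30) [400.7 -13. ]
scene [404.6 230.9] (392, 220, 26, 23) counter [429.9 355.6] seated [450.9 356.2]
scene [311.9 171.3] (301, 162, 23, 20) counter [416.3  62.6] seated [437.7  72.5]
```

Call:
{"fn": "play_rows", "kwargs": {"increments": [{"travel": [2.4,1.6,0],"delta_rot": [0,0,0],"gripper": 0.4},{"travel": [4.8,3.2,0],"delta_rot": [0,0,0],"gripper": 0.4},{"travel": [7.2,4.8,0],"delta_rot": [0,0,0],"gripper": 0.4},{"travel": [9.6,6.4,0],"delta_rot": [0,0,0],"gripper": 0.4},{"travel": [12,8,0],"delta_rot": [0,0,0],"gripper": 0.4},{"travel": [14.4,9.6,0],"delta_rot": [0,0,0],"gripper": 0.4},{"travel": [16.5,11.2,0],"delta_rot": [0,0,0],"gripper": 0.4},{"travel": [18,12.2,0],"delta_rot": [0,0,0],"gripper": 0.4},{"travel": [18,12.2,0],"delta_rot": [0,0,0],"gripper": 0.4},{"travel": [18,12.2,0],"delta_rot": [0,0,0],"gripper": 0.4}]}}

```text
clock: 28.12
ee_pos: [439.4, 72.4, 155.7]
tcp_rot: [-0.208, 3.134, -0.0]
contact_force: [0.5, -0.7, -1.3]
width: 53.7
grip_force: 30.0
```

Call:
{"fn": "play_rows", "kwargs": {"increments": [{"travel": [0,0,3],"delta_rot": [0,0,0],"gripper": 0.4},{"travel": [0,0,5],"delta_rot": [0,0,0],"gripper": 0.4},{"travel": [0,0,7],"delta_rot": [0,0,0],"gripper": 0.4},{"travel": [0,0,7.5],"delta_rot": [0,0,0],"gripper": 0.4},{"travel": [0,0,7.5],"delta_rot": [0,0,0],"gripper": 0.4},{"travel": [0,0,7.5],"delta_rot": [0,0,0],"gripper": 0.4}]}}

```text
clock: 28.62
ee_pos: [440.5, 71.8, 80.7]
tcp_rot: [-0.205, 3.134, 0.0]
contact_force: [0.4, -0.1, -0.5]
width: 53.8
grip_force: 30.0
```

```bash
python3 heldr.py 438.7 72.6;python3 rr.py 438.7 72.6 | grep -vE "HSV|rows|left"
```

```text
tcp [440.64  71.97  81.09] ring [441.99  72.73  84.09] (215, 201, 85, 82) [213.39999389648438, 198.5, 87.0999984741211, 86.0] 54.022317049213946 29.99974563717842 [ 0.5  0.3 -1.5]
[[-0.991, -0.13, 0.002], [-0.13, 0.991, 0.0], [-0.002, 0.0, -1.0]]
travel [ 0.33  0.03 -0.  ]
face centre [440.3  72.6  98.1]
blue (243, 232, 29, 17) [256.9 240.3]
blue (219, 174, 78, 49) [257.7 210.8]
tcp [440.6  72.1  81.5]
ring at tcp, underside tcp+ -3 box [213.8 193.4  84.6  83.6] topface [213.8 200.2  84.6  76.8]
ring at tcp, underside tcp+ 0 box [213.1 194.8  86.   84.9] topface [213.1 201.8  86.   77.8]
ring at tcp, underside tcp+ 3 box [212.4 196.2  87.3  86.2] topface [212.4 203.5  87.3  78.9]
ring at tcp, underside tcp+ 6 box [211.7 197.7  88.8  87.5] topface [211.7 205.2  88.8  80. ]
lid pred [217.1 171.5  80.1  78.1]
```

Call:
{"fn": "play_rows", "kwargs": {"increments": [{"travel": [0.15,0,0.6],"delta_rot": [0,0,0],"gripper": 0.4},{"travel": [0.15,0,1.2],"delta_rot": [0,0,0],"gripper": 0.4},{"travel": [0.15,0,1.6],"delta_rot": [0,0,0],"gripper": 0.4},{"travel": [0.15,0,1.9],"delta_rot": [0,0,0],"gripper": 0.4},{"travel": [0.15,0,1.9],"delta_rot": [0,0,0],"gripper": 0.4}]}}

```text
clock: 29.23
ee_pos: [437.5, 71.8, 60.8]
tcp_rot: [0.206, -3.133, 0.0]
contact_force: [0.3, -0.1, -1.6]
width: 53.8
grip_force: 30.0
```

Call:
{"fn": "play_rows", "kwargs": {"increments": [{"travel": [0,0,0.1],"delta_rot": [0,0,0],"gripper": 0.4},{"travel": [0,0,0.15],"delta_rot": [0,0,0],"gripper": 0.4},{"travel": [0,0,0.15],"delta_rot": [0,0,0],"gripper": 0.4}]}}

```text
clock: 29.48
ee_pos: [438.0, 71.9, 60.0]
tcp_rot: [-0.206, 3.135, 0.0]
contact_force: [-0.1, 0.7, -1.6]
width: 53.7
grip_force: 30.0
```

Call:
{"fn": "play_rows", "kwargs": {"increments": [{"travel": [0,0,0.1],"delta_rot": [0,0,0],"gripper": 0.4},{"travel": [0,0,0.15],"delta_rot": [0,0,0],"gripper": 0.4},{"travel": [0,0,0.15],"delta_rot": [0,0,0],"gripper": 0.4}]}}

```text
clock: 29.73
ee_pos: [438.0, 71.8, 58.5]
tcp_rot: [0.206, -3.135, -0.0]
contact_force: [0.4, -0.1, -1.7]
width: 53.8
grip_force: 30.0
```

Call:
{"fn": "play_rows", "kwargs": {"increments": [{"travel": [0,0,0.1],"delta_rot": [0,0,0],"gripper": 0.4},{"travel": [0,0,0.12],"delta_rot": [0,0,0],"gripper": 0.4},{"travel": [0,0,0.12],"delta_rot": [0,0,0],"gripper": 0.4}]}}

```text
clock: 29.98
ee_pos: [438.0, 71.8, 57.3]
tcp_rot: [0.206, -3.135, 0.0]
contact_force: [-1.5, -0.5, -1.5]
width: 53.6
grip_force: 30.0
```

Call:
{"fn": "play_rows", "kwargs": {"increments": [{"travel": [0,0,0.05],"delta_rot": [0,0,0],"gripper": 0.4},{"travel": [0,0,0.1],"delta_rot": [0,0,0],"gripper": 0.4},{"travel": [0,0,0.1],"delta_rot": [0,0,0],"gripper": 0.4}]}}

```text
clock: 30.23
ee_pos: [438.1, 71.9, 56.7]
tcp_rot: [-0.206, 3.134, -0.0]
contact_force: [-1.5, -0.9, 4.5]
width: 54.1
grip_force: 30.0
```

Call:
{"fn": "play_rows", "kwargs": {"increments": [{"travel": [0,0,-0.03],"delta_rot": [0,0,0],"gripper": 0.65},{"travel": [0,0,-0.03],"delta_rot": [0,0,0],"gripper": 0.7},{"travel": [0,0,-0.03],"delta_rot": [0,0,0],"gripper": 0.75},{"travel": [0,0,-0.03],"delta_rot": [0,0,0],"gripper": 0.75},{"travel": [0,0,-1.5],"delta_rot": [0,0,0],"gripper": 0.75},{"travel": [0,0,-5],"delta_rot": [0,0,0],"gripper": 0.75},{"travel": [0,0,-9],"delta_rot": [0,0,0],"gripper": 0.75},{"travel": [0,0,-9.5],"delta_rot": [0,0,0],"gripper": 0.75},{"travel": [0,0,-9.5],"delta_rot": [0,0,0],"gripper": 0.75}]}}

```text
clock: 30.98
ee_pos: [439.9, 72.2, 153.5]
tcp_rot: [-0.205, 3.129, 0.001]
contact_force: [-0.3, -0.4, -0.5]
width: 70.1
grip_force: 0.0
```

```bash
python3 chk.py w10
```

```text
ee [439.9  72.2 153.5]
top ring on lid z62 [ 477.4 -356.4] on peg z70 [ 477.8 -354. ] (374, 236, 21, 21) [22.5 21.3]
top ring on lid z62 [623.2  85.1] on peg z70 [622.6  84.4] (203, 184, 20, 20) [21.1 21. ]
top lid seated [452.8 356.1] (100, 250, 24, 23)
scene ring on lid z62 [616.   80.3] on peg z70 [619.8  82.6] (266, 205, 22, 21) [21.8 21.6]
scene ring on lid z62 [438.3  71.7] on peg z70 [443.5  74.1] (303, 158, 20, 18) [20.8 19.6]
scene ring on lid z62 [ 477.4 -358.3] on peg z70 [ 482.3 -352.5] (174, 96, 17, 16) [19.1 17. ]
scene lid seated [450.9 356.2] (392, 220, 26, 23)
scene lid seated [444.6  77. ] (301, 167, 23, 15)
scene lid seated [ 483.6 -353.2] (173, 105, 21, 13)
wrist ring on lid z62 [635.8  96.8] on peg z70 [627.2  95.7] (211, 341, 90, 43) [48.1 47.6]
wrist ring on lid z62 [562.8 231.2] on peg z70 [556.5 225.9] (375, 295, 25, 56) [55.4 50.2]
wrist ring on lid z62 [439.3  72.8] on peg z70 [436.7  72.5] (230, 171, 56, 54) [58.3 58.6]
wrist lid seated [454.6 335.4] (485, 208, 27, 54)
wrist lid seated [423.3  52.3] (231, 164, 17, 18)
wrist lid seated [424.4  83.4] (253, 162, 35, 32)
```

Ring B is centred on lid 2. Next is ring A.

Call:
{"fn": "play_rows", "kwargs": {"increments": [{"travel": [-3.5,-0.2,0],"delta_rot": [0,0,0],"gripper": 0.8},{"travel": [-7,-0.4,0],"delta_rot": [0,0,0],"gripper": 0.8},{"travel": [-10.5,-0.7,0],"delta_rot": [0,0,0],"gripper": 0.8},{"travel": [-14,-1,0],"delta_rot": [0,0,0],"gripper": 0.8},{"travel": [-17,-1.2,0],"delta_rot": [0,0,0],"gripper": 0.8},{"travel": [-18,-1.2,0],"delta_rot": [0,0,0],"gripper": 0.8},{"travel": [-18,-1.2,0.5],"delta_rot": [0,0,0],"gripper": 0.8},{"travel": [-18,-1.2,0.5],"delta_rot": [0,0,0],"gripper": 0.8},{"travel": [-18,-1.2,0.5],"delta_rot": [0,0,0],"gripper": 0.8}]}}

```text
clock: 31.88
ee_pos: [615.4, 83.3, 144.3]
tcp_rot: [0.207, -3.13, 0.001]
contact_force: [-0.2, 0.4, -0.0]
width: 75.5
grip_force: 0.0
```

```bash
python3 ring.py w11
```

```text
tcp [615.9  83.4 145.1] [[-0.991, -0.131, -0.002], [-0.131, 0.991, -0.001], [0.002, -0.0, -1.0]] w 75.04125367160172
wrist (382, 295, 27, 56) 475.5 [730.3 242.8] travel [-13.46  14.3    7.77]
wrist (471, 205, 41, 64) 1737.5 [623.3 306. ] travel [-3.68 21.97  7.79]
wrist (227, 177, 59, 56) 2510.0 [620.9  83.7] travel [-0.53 -0.03  7.81]
wrist (246, 0, 54, 17) 588.0 [465.4  75.2] travel [15.    1.17  7.84]
top (375, 236, 20, 20) 286.5 [ 479.1 -355.4] travel [ 19.31 -41.7    7.86]
scene (266, 205, 22, 21) 306.5 [619.8  82.6] travel [-0.4  -0.13  7.81]
scene (174, 97, 17, 13) 156.0 [ 480.8 -353.8] travel [ 19.12 -41.56   7.86]
```

Call:
{"fn": "play_rows", "kwargs": {"increments": [{"travel": [-0.3,-0.05,2],"delta_rot": [0,0,0],"gripper": 0.8},{"travel": [-0.3,-0.05,5],"delta_rot": [0,0,0],"gripper": 0.8},{"travel": [-0.3,-0.05,7.5],"delta_rot": [0,0,0],"gripper": 0.8},{"travel": [-0.3,-0.05,7.95],"delta_rot": [0,0,0],"gripper": 0.8},{"travel": [-0.3,-0.05,7.95],"delta_rot": [0,0,0],"gripper": 0.8},{"travel": [-0.3,-0.05,7.95],"delta_rot": [0,0,0],"gripper": 0.8}]}}

```text
clock: 32.68
ee_pos: [621.6, 83.6, 67.8]
tcp_rot: [-0.206, 3.134, 0.0]
contact_force: [-0.6, 0.3, -0.2]
width: 75.1
grip_force: 0.0
```

```bash
python3 ring.py w12 | grep -E "tcp|wrist \(2"
```

```text
tcp [622.1  83.7  68.3] [[-0.991, -0.131, 0.003], [-0.131, 0.991, 0.001], [-0.003, 0.0, -1.0]] w 74.97695576472184
wrist (293, 374, 74, 10) 336.0 [732.2 154. ] travel [-11.84   5.53   0.17]
wrist (215, 200, 83, 76) 4892.0 [621.9  83.6] travel [ 0.02 -0.01  0.13]
```

Call:
{"fn": "play_rows", "kwargs": {"increments": [{"travel": [0.2,0,0.15],"delta_rot": [0,0,0],"gripper": 0.8},{"travel": [0.2,0,0.15],"delta_rot": [0,0,0],"gripper": 0.4},{"travel": [0.2,0,0.15],"delta_rot": [0,0,0],"gripper": 0.4},{"travel": [0.2,0,0.15],"delta_rot": [0,0,0],"gripper": 0.4},{"travel": [0.2,0,0.15],"delta_rot": [0,0,0],"gripper": 0.4},{"travel": [0.2,0,0.15],"delta_rot": [0,0,0],"gripper": 0.4},{"travel": [0.2,0,0.15],"delta_rot": [0,0,0],"gripper": 0.4},{"travel": [0.2,0,0.15],"delta_rot": [0,0,0],"gripper": 0.4}]}}

```text
clock: 33.65
ee_pos: [619.0, 83.1, 65.3]
tcp_rot: [0.206, -3.135, 0.0]
contact_force: [0.6, -0.2, 0.7]
width: 53.4
grip_force: 30.0
```

Call:
{"fn": "play_rows", "kwargs": {"increments": [{"travel": [0,0,-2],"delta_rot": [0,0,0],"gripper": 0.4},{"travel": [0,0,-4],"delta_rot": [0,0,0],"gripper": 0.4},{"travel": [0,0,-6],"delta_rot": [0,0,0],"gripper": 0.4},{"travel": [0,0,-8],"delta_rot": [0,0,0],"gripper": 0.4},{"travel": [0,0,-9],"delta_rot": [0,0,0],"gripper": 0.4},{"travel": [0,0,-9],"delta_rot": [0,0,0],"gripper": 0.4},{"travel": [0,0,-9],"delta_rot": [0,0,0],"gripper": 0.4}]}}

```text
clock: 34.23
ee_pos: [618.9, 83.1, 155.0]
tcp_rot: [0.206, -3.135, 0.0]
contact_force: [-0.2, 0.3, -1.8]
width: 54.2
grip_force: 30.0
```

```bash
python3 heldr.py 451 356.6; python3 lids.py|grep -E "scene|top"
```

```text
tcp [618.39  82.95 154.37] ring [620.57  83.83 157.37] (215, 202, 85, 82) [213.5, 199.5, 87.0, 86.0] 54.19994339960903 29.999583810567856 [-0.2 -0.5 -2.5]
[[-0.991, -0.131, -0.003], [-0.131, 0.991, -0.0], [0.003, -0.0, -1.0]]
travel [13.24 29.26  0.03]
face centre [617.9  83.5 171.4]
blue (239, 0, 67, 30) [271.5 -15.1]
top [111.2 261. ] (100, 250, 24, 23) counter [450.3 366.7] seated [452.8 356.1]
scene [404.6 230.9] (392, 220, 26, 23) counter [429.9 355.6] seated [450.9 356.2]
```

Call:
{"fn": "play_rows", "kwargs": {"increments": [{"travel": [1.5,3.3,0],"delta_rot": [0,0,0],"gripper": 0.4},{"travel": [3,6.6,0],"delta_rot": [0,0,0],"gripper": 0.4},{"travel": [4.5,9.9,0],"delta_rot": [0,0,0],"gripper": 0.4},{"travel": [6,13.2,0],"delta_rot": [0,0,0],"gripper": 0.4},{"travel": [7.5,16.5,0],"delta_rot": [0,0,0],"gripper": 0.4},{"travel": [9,19.8,0],"delta_rot": [0,0,0],"gripper": 0.4},{"travel": [10.5,23.1,0],"delta_rot": [0,0,0],"gripper": 0.4},{"travel": [12,26.4,0],"delta_rot": [0,0,0],"gripper": 0.4},{"travel": [13,29.2,0],"delta_rot": [0,0,0],"gripper": 0.4},{"travel": [13,29.2,0],"delta_rot": [0,0,0],"gripper": 0.4}]}}

```text
clock: 35.37
ee_pos: [446.7, 363.9, 155.4]
tcp_rot: [0.222, -3.131, -0.009]
contact_force: [-0.4, -0.0, -1.4]
width: 54.1
grip_force: 30.0
```

Call:
{"fn": "play_rows", "kwargs": {"increments": [{"travel": [0,0,0],"delta_rot": [0,0,0],"gripper": 0.4},{"travel": [0,0,3],"delta_rot": [0,0,0],"gripper": 0.4},{"travel": [0,0,5],"delta_rot": [0,0,0],"gripper": 0.4},{"travel": [0,0,6.5],"delta_rot": [0,0,0],"gripper": 0.4},{"travel": [0,0,7],"delta_rot": [0,0,0],"gripper": 0.4},{"travel": [0,0,7],"delta_rot": [0,0,0],"gripper": 0.4},{"travel": [0,0,7],"delta_rot": [0,0,0],"gripper": 0.4}]}}

```text
clock: 35.95
ee_pos: [452.8, 354.9, 85.6]
tcp_rot: [-0.204, 3.135, -0.0]
contact_force: [-0.1, 0.5, -1.7]
width: 53.9
grip_force: 30.0
```

```bash
python3 heldr.py 451.2 356.4;python3 rr.py 451.2 356.4 | grep -E "lid pred"
```

```text
tcp [452.95 355.39  86.04] ring [454.76 356.22  89.04] (215, 201, 85, 83) [213.5, 199.0, 87.0999984741211, 85.9000015258789] 53.55596020959978 29.9995020031929 [-0.1 -0.3 -1.7]
[[-0.992, -0.13, 0.002], [-0.13, 0.992, 0.001], [-0.002, 0.001, -1.0]]
travel [ 0.35  0.06 -0.  ]
face centre [453.3 356.4 103. ]
blue (220, 174, 76, 47) [257.7 209.3]
lid pred [217.9 170.4  78.4  76.6]
```

Call:
{"fn": "play_rows", "kwargs": {"increments": [{"travel": [0.18,0.05,0.8],"delta_rot": [0,0,0],"gripper": 0.4},{"travel": [0.18,0.05,1.6],"delta_rot": [0,0,0],"gripper": 0.4},{"travel": [0.18,0.05,2.2],"delta_rot": [0,0,0],"gripper": 0.4},{"travel": [0.18,0.05,2.5],"delta_rot": [0,0,0],"gripper": 0.4},{"travel": [0.18,0.05,2.6],"delta_rot": [0,0,0],"gripper": 0.4},{"travel": [0.18,0.05,2.6],"delta_rot": [0,0,0],"gripper": 0.4}]}}

```text
clock: 36.65
ee_pos: [449.9, 355.7, 58.8]
tcp_rot: [0.206, -3.134, 0.001]
contact_force: [-0.7, -0.2, -1.7]
width: 53.7
grip_force: 30.0
```

Call:
{"fn": "play_rows", "kwargs": {"increments": [{"travel": [0,0,0.1],"delta_rot": [0,0,0],"gripper": 0.4},{"travel": [0,0,0.1],"delta_rot": [0,0,0],"gripper": 0.4},{"travel": [0,0,0.1],"delta_rot": [0,0,0],"gripper": 0.4}]}}

```text
clock: 36.9
ee_pos: [450.3, 356.0, 58.5]
tcp_rot: [-0.206, 3.135, 0.0]
contact_force: [-0.4, -0.0, -1.8]
width: 53.8
grip_force: 30.0
```

Call:
{"fn": "play_rows", "kwargs": {"increments": [{"travel": [0,0,0.1],"delta_rot": [0,0,0],"gripper": 0.4},{"travel": [0,0,0.1],"delta_rot": [0,0,0],"gripper": 0.4},{"travel": [0,0,0.1],"delta_rot": [0,0,0],"gripper": 0.4}]}}

```text
clock: 37.15
ee_pos: [450.2, 355.9, 57.4]
tcp_rot: [-0.206, 3.135, 0.0]
contact_force: [0.7, -0.0, -1.6]
width: 53.8
grip_force: 30.0
```

Call:
{"fn": "play_rows", "kwargs": {"increments": [{"travel": [0,0,0.05],"delta_rot": [0,0,0],"gripper": 0.4},{"travel": [0,0,0.05],"delta_rot": [0,0,0],"gripper": 0.4}]}}

```text
clock: 37.32
ee_pos: [450.2, 355.9, 56.9]
tcp_rot: [-0.206, 3.135, 0.0]
contact_force: [-0.0, 0.1, -2.0]
width: 53.9
grip_force: 30.0
```

Call:
{"fn": "play_rows", "kwargs": {"increments": [{"travel": [0,0,0.07],"delta_rot": [0,0,0],"gripper": 0.4},{"travel": [0,0,0.07],"delta_rot": [0,0,0],"gripper": 0.4}]}}

```text
clock: 37.48
ee_pos: [450.3, 356.0, 56.6]
tcp_rot: [-0.206, 3.134, 0.0]
contact_force: [-0.6, -1.1, 2.7]
width: 54.1
grip_force: 30.0
```

Contact. Releasing.

Call:
{"fn": "play_rows", "kwargs": {"increments": [{"travel": [0,0,-0.03],"delta_rot": [0,0,0],"gripper": 0.65},{"travel": [0,0,-0.03],"delta_rot": [0,0,0],"gripper": 0.7},{"travel": [0,0,-0.03],"delta_rot": [0,0,0],"gripper": 0.75},{"travel": [0,0,-0.03],"delta_rot": [0,0,0],"gripper": 0.75},{"travel": [0,0,-1.5],"delta_rot": [0,0,0],"gripper": 0.75},{"travel": [0,0,-5],"delta_rot": [0,0,0],"gripper": 0.75},{"travel": [0,0,-9],"delta_rot": [0,0,0],"gripper": 0.75},{"travel": [0,0,-13],"delta_rot": [0,0,0],"gripper": 0.75},{"travel": [0,0,-14],"delta_rot": [0,0,0],"gripper": 0.75},{"travel": [0,0,-14],"delta_rot": [0,0,0],"gripper": 0.75}]}}

```text
clock: 38.32
ee_pos: [452.1, 357.6, 199.8]
tcp_rot: [-0.205, 3.129, 0.007]
contact_force: [0.5, 1.1, -0.8]
width: 71.0
grip_force: 0.0
```

```bash
python3 chk.py w13; python3 - <<'E'
from h import *
c=shot('scene')['color'][:,:,::-1];w=cv2.imread('pics/w13.png')
a=cv2.resize(c[60:290,90:440],(560,368));b=cv2.resize(w[110:250,160:360],(560,392)) if 0 else cv2.resize(w[130:250,190:330],(240,206))
o=np.zeros((368,800,3),np.uint8);o[:,:560]=a;o[:206,560:]=b;cv2.imwrite('pics/fin.png',o)
E
```

```text
ee [452.1 357.6 199.8]
top ring on lid z62 [440.7  72.4] on peg z70 [441.4  71.8] (209, 254, 20, 21) [21.3 21.6]
top ring on lid z62 [ 477.4 -356.4] on peg z70 [ 477.8 -354. ] (374, 236, 21, 21) [22.5 21.3]
scene ring on lid z62 [450.  356.9] on peg z70 [455.1 357. ] (397, 217, 22, 20) [23.9 22.2]
scene ring on lid z62 [438.3  71.7] on peg z70 [443.5  74.1] (303, 158, 20, 18) [20.8 19.6]
scene ring on lid z62 [ 477.4 -358.3] on peg z70 [ 482.3 -352.5] (174, 96, 17, 16) [19.1 17. ]
scene lid seated [454.7 358.1] (392, 223, 26, 20)
scene lid seated [444.6  77. ] (301, 167, 23, 15)
scene lid seated [ 483.6 -353.2] (173, 105, 21, 13)
wrist ring on lid z62 [687.3 612.9] on peg z70 [678.9 605.8] (390, 368, 64, 14) [45.8 40. ]
wrist ring on lid z62 [609.5 544. ] on peg z70 [603.2 538.7] (375, 294, 25, 57) [47.4 43. ]
wrist ring on lid z62 [587.6 365.8] on peg z70 [581.8 365.2] (230, 277, 41, 30) [44.7 44.7]
wrist ring on lid z62 [451.4 356.7] on peg z70 [449.2 356.4] (234, 162, 48, 47) [50.3 50.8]
wrist ring on lid z62 [437.5  94. ] on peg z70 [435.7 100.6] (0, 117, 22, 48) [63.8 53.3]
wrist lid seated [438.4 368.8] (256, 155, 28, 31)
wrist lid seated [437.2  85.5] (0, 109, 41, 56)
```

View pics/fin.png

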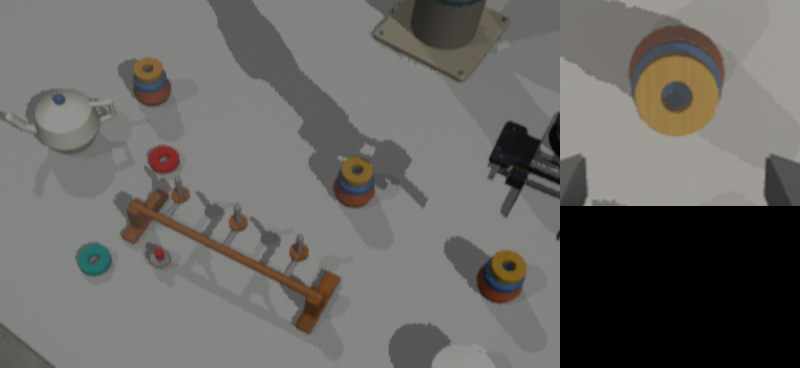

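The final picture shows all three crocks lidded and ringed level, at crop pixels (150,80), (355,180) and (503,275). The pegs are empty and the bystanders have not moved. Handing in.

```bash
python3 -c "
from workcell import robot
print(robot.sign_off())"
```

```text
the job is handed in; nothing more can be done
None
```

I handed the job in at about 39 s: the last camera views show all three crocks lidded, a brass ring level and centred on each lid, and the teapot, sugar bowl and valve where they stood; no verdict was returned.

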